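Check the laboratory balance with its brass weight

TASK

Take the glass beaker off the balance pan and stand it upright, wholly on the small marble slab, then take the brass check weight from the wooden block and set it gently, upright and centred inside the ring marked on the balance pan, letting the sprung pan carry it. Keep the beaker upright all the way, do not slam or press the pan down hard, and leave the other weights, the bottles and the tin where they are.

Things in the scene. Friction and masses are not known exactly. Their poses are not given: they have to be found in the camera images.
- balance: White laboratory balance, fixed; place and yaw vary. Origin: under the pan's centre, at worktop height. Open front looks along its -x, to the robot; sides open too. Base x = -110 to +90 mm, 180 mm wide, 42 mm high. A clear draught hood covers the rear half of the pan; clear back pane at x = +79 mm between posts at y = +/-82 mm.
- hood_edge (a point): Middle of the steel front edge strip of the hood's clear roof, at x = -1 mm in the balance's frame. Strip and roof are 180 mm wide, 247 to 256 mm above the worktop, the roof reaching back to x = +90 mm. A gripper pointing straight down over the pan hits it: come from the open front, tool tilted about 35 degrees, finger tips forward, gripper leaning back to the robot.
- pan_centre (a point): Centre of the top face of the round steel pan (110 mm across), which has a ring mark of 60 mm inner diameter; 62 mm above the worktop when unloaded. The pan sinks straight down on a spring of about 600 N/m; axes as the balance's.
- pan (a joint): How far the pan is pressed down, m: 0 unloaded, stop at 0.016. The brass weight alone sinks it 5 to 7 mm, the beaker about 1 mm. More than 0.013 counts as slammed or pressed hard.
- beaker_mid (a point): Centre, half-way up, of the clear glass beaker, 51 mm across, 68 mm high, open at the top, about 50 g; z axis up. At the start it stands on the pan, a little off centre.
- slab: Small pale marble slab, fixed; 131 (its x) x 161 (its y) x 18 mm high; origin at the centre of its underside. Stands left or right of the balance. A dropper bottle stands on its +y half.
- weight_block: Wooden block, fixed, 72 (x) x 214 (y) x 22 mm high; origin at the centre of its underside; three round pockets 45 mm across and 6 mm deep at y = -70, 0 and +70 mm hold the three weights upright, in any order. Stands on the other side of the balance from the slab.
- brass_weight_mid (a point): Centre, half-way up, of the brass check weight: round, z up, 64 mm high, foot flange 42 mm across and 13 mm high, tapering up to 17 mm, then a straight stem 24 mm across to 55 mm height and a chamfered top. About 0.38 kg. Grip the stem about 43 mm above the foot (11 mm above this point). Its foot stands 16 mm above the worktop in the block.
- steel_weight_mid (a point): Centre, half-way up, of the bright steel weight, same shape, 58 mm high. To be left alone.
- black_weight_mid (a point): Centre, half-way up, of the black weight, same shape, 52 mm high. To be left alone.
- dropper_mid (a point): Centre, half-way up, of the amber dropper bottle, 35 mm across, 102 mm high, loose, on the slab. To be left alone.
- tin_mid (a point): Centre, half-way up, of the round green tin, 67 mm across, 39 mm high, loose, in front of the balance. To be left alone.
- spray_mid (a point): Centre, half-way up, of the small white spray bottle, 33 mm across, 117 mm high, loose, behind the weight block. To be left alone.
Not all that is in view belongs to the job. What is shaped like the part that bears beaker_mid but red is not meant.

How it is judged:
On the way:
1. the beaker stands upright, wholly on the marble slab, and is let go (x of beaker_mid in the frame of slab between -0.043 and 0.043 m and y of beaker_mid in the frame of slab between -0.058 and 0.058 m and z of beaker_mid in the frame of slab between 0.046 and 0.058 m and angle between beaker_mid's own z axis and vertical below 0.12 rad and contact force between the fingers and anything else below 0.3 N), for 0.2 s.
At the end, for the whole second after the job is handed in: The brass weight stands upright on the pan, its axis within 9 mm of the pan's centre (foot inside the ring mark), carried by the pan alone (pan sunk 3 to 10 mm); the beaker stands upright with its whole base on the marble slab (horizontal distance between brass_weight_mid and pan_centre below 0.009 m and z of brass_weight_mid in the frame of pan_centre between 0.027 and 0.036 m and angle between each of brass_weight_mid, beaker_mid's own z axis and vertical below 0.12 rad and value of joint pan between 0.003 and 0.01 m and x of beaker_mid in the frame of slab between -0.043 and 0.043 m and y of beaker_mid in the frame of slab between -0.058 and 0.058 m and z of beaker_mid in the frame of slab between 0.046 and 0.058 m); the robot touches nothing.
It fails at once if the beaker is tipped by more than about 35 degrees (angle between beaker_mid's own z axis and vertical above 0.6 rad).
It fails at once if the pan is slammed or pressed down by more than 13 mm (value of joint pan above 0.013 m).
It fails at once if a bottle or the tin is moved more than 25 mm (distance of any of dropper_mid, tin_mid, spray_mid from where it was at the start of the episode above 0.025 m).
It fails at once if another weight is moved more than 15 mm (distance of any of steel_weight_mid, black_weight_mid from where it was at the start of the episode above 0.015 m).
It also fails if it takes over 59 s, if anything falls off the work surface, if the arm or the gripper's body presses on something with over 40 N, if the wrist force passes 120 N, or if a joint passes its speed limit or range.

ROBOT

A 6-joint arm with a two-finger parallel gripper is mounted at the origin on a cart in front of the work surface, level with it; the furniture and walls round the work are solid. World frame = base frame: x ahead of the robot, y to its left, z up, the work surface at z = 0. Lengths are in m, angles in rad, forces in N, time in s.
With the tool pointing down it reaches from about 0.225 to 0.875 m from the base axis. Payload 3.4 kg.
Tool frame: the origin (TCP) lies at the very end of the fingers, on their centre line; the grasp point (between the pads) lies 19 mm behind it; x points along the fingers, y is the direction in which the jaws open and shut, and the axes are right-handed (so a half turn about x gives the same grasp; the last joint's range is limited). The gripper opens to 85 mm and grips with 20 to 120 N. Pads are 22 mm wide; open, the fingers measure 114 mm over their backs; the gripper's body (76 mm by 85 mm) begins 54 mm behind the grasp point. The pads swing forward as they close: fully open they stand 13 mm farther back than shut.
Start: joints at [-1.24, 0.276, 1.505, -0, 1.361, -0.121], TCP at [0.251, -0.517, 0.231] pointing down, gripper open.
Joint ranges: [-2.89, 2.89], [-0.75, 2.08], [0.22, 2.7], [-1.18, 4.32], [0.11, 2.71], [-2.7, 2.7]. Speed limits (rad/s): [2.57, 2.57, 3.14, 3.14, 3.14, 3.14].

INTERFACE

Orientations are given as a unit quaternion [w, x, y, z].
In Python, from rig import manip gives the robot as it stands. The module is installed in compiled form; this text tells all that it offers.
- The arm moves only by the tool play_rows, never from a script. Its argument "plan" is a list that holds one entry, the list of rows, each a list of 5 numbers: the closure, from 0 (fully open) to 1 (shut), then the shift along the tool's x, y, z in m, then the turn about the tool's x in degrees. A call has 1 to 12 rows; each row is the pose to reach, as a shift and turn from the pose measured when the call began, along the tool's axes at that moment; what a row does not reach only later rows make up. A row lasts 1/10 s, in which the tool goes at most 50 mm and 8.59 degrees, less where a joint would pass 70% of its speed; a pose out of reach is approached as far as the arm can. A call with a gripper value outside its range is refused whole. The fingers move at their own pace and stop on an object; "grip_force" is the grip in N (left out, the last holds). Time passes only in rows, so rows that repeat a pose let the fingers close. It gives the time, the measured TCP pose, the force and the opening at its end, in the units of the state.
- manip.get_state(): the state, without advancing time (a new reading comes with each control period).
- manip.get_image(name): name is "side" or "top"; returns (picture, depth): 420x560x3 uint8, red, green, blue; 420x560 float32, m along the optical axis (not along the pixel's ray), 0 where there is no reading.
- manip.camera_params(name): a dict with "intrinsics" (3x3 intrinsics, pixels), "R" (3x3) and "t" (3): a world point X has camera coordinates R X + t. Camera axes: x right, y down, z forward; pixel columns grow to the right and rows downward; lengths in m; the calibration is good to about 2 mm. A picture is of the moment at which its call begins. camera_params takes no time and is no camera call.
- manip.sign_off(): hands the job in, once; it reports no verdict.
The state is a dict: "clock": time; "qpos": joint angles; "qd": joint speeds; "effort": joint torques, N m; "position": TCP position; "ee_rot": TCP orientation; "contact_force": force on the tool from outside, world axes, zero at the start; "moment": the same for the moment, N m; "width": finger opening in m.
Only numpy, scipy, OpenCV 4.12 (cv2) and the standard library are available. Lean on these libraries where they do the work, as an engineer would, in place of code of your own. Each camera call takes 0.05 s, during which the arm holds its last target.

## Working session

There is one attempt and no reset: what is moved stays moved. The work goes in short steps, Python scripts to look and compute and a tool call to move; the robot and the scene stay as the last step left them, time stands still between calls to the robot, and variables do not carry over. Pictures are saved under pics/ and viewed, and the job is handed in when it is done.

Besides the shell and the picture viewer there is one more tool, called after ">>>" as name([rows], argument=value, ...), one row to a line, values as JSON. play_rows: Moves the arm, as the interface text tells. Its arguments: {"type":"object","properties":{"plan":{"type":"array","items":{"type":"array","items":{"type":"array","items":{"type":"number"}}}},"grip_force":{"type":"number"}},"required":["plan"]}

```bash
mkdir -p pics; python3 - <<'E'
from rig import manip
import cv2,numpy as np
s=manip.get_state()
for k,v in s.items(): print(k,np.round(v,4))
for n in("side","top"):
    im,d=manip.get_image(n); cv2.imwrite(f"pics/{n}0.png",im[:,:,::-1]); np.savez(f"{n}0.npz",im=im,d=d)
    p=manip.camera_params(n); print(n,p, "campos",-p["R"].T@p["t"])
E
```

```text
clock 0.0
qpos [-1.24    0.2766  1.5061 -0.      1.3607 -0.121 ]
qd [ 0.0007  0.0003 -0.0005  0.0008 -0.0002 -0.0007]
effort [ 3.00000e-04 -4.16776e+01 -2.45810e+01 -1.00000e-04  1.08000e-02
  0.00000e+00]
position [ 0.2508 -0.5168  0.2304]
ee_rot [-0.1577 -0.6891 -0.159   0.6892]
contact_force [-0.4228  0.6447 -1.1494]
moment [ 0.0259 -0.0461  0.0098]
width 0.0854
side {'intrinsics': array([[380.01504932,   0.        , 277.25084886],
       [  0.        , 380.01504932, 210.74074009],
       [  0.        ,   0.        ,   1.        ]]), 'R': array([[ 0.97166261, -0.2349397 , -0.02598276],
       [-0.10555601, -0.33292942, -0.93702504],
       [ 0.21149396,  0.91321484, -0.34829436]]), 't': array([-0.47397518,  0.20834488,  1.12068578])} campos [ 0.24551774 -1.06541833  0.57323773]
top {'intrinsics': array([[437.88426582,   0.        , 279.84710455],
       [  0.        , 437.88426582, 212.02922644],
       [  0.        ,   0.        ,   1.        ]]), 'R': array([[ 9.36297474e-04, -9.99998553e-01, -1.42007064e-03],
       [-9.79258704e-01, -6.29153701e-04, -2.02612920e-01],
       [ 2.02611734e-01,  1.58032250e-03, -9.79257876e-01]]), 't': array([-0.01001366,  0.50822441,  1.19067064])} campos [ 0.25644871 -0.01157554  1.26893222]
```

View pics/side0.png

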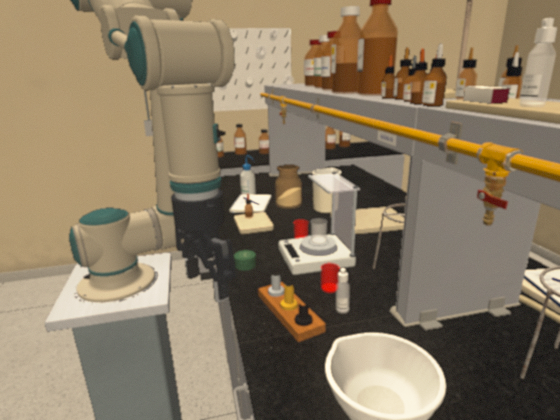

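View pics/top0.png

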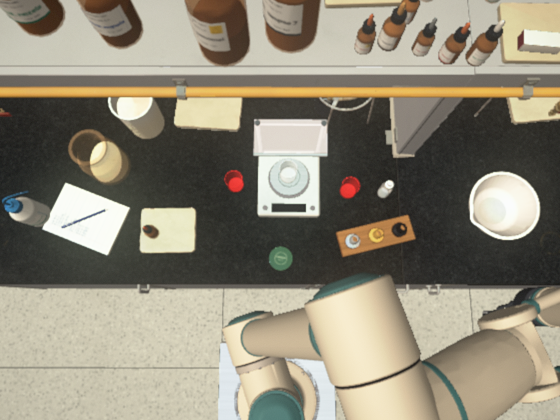

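The side view shows the balance at about (317,245), the block with the brass weight at about (289,295) and the slab at about (253,222). In the top view the balance is at (289,182), the slab at (168,230) with the dropper at (150,231), the brass weight at (377,235), the tin at (281,258), and the red decoys at (234,181) and (349,187). Next I zoom in to measure.

```bash
python3 - <<'E'
import cv2,numpy as np
a=cv2.imread("pics/top0.png"); c=a[105:275,225:425]; cv2.imwrite("pics/t1.png",cv2.resize(c,(800,680)[:2] and (700,595),interpolation=cv2.INTER_CUBIC))
c=a[190:270,120:220]; cv2.imwrite("pics/t2.png",cv2.resize(c,(700,560),interpolation=cv2.INTER_CUBIC))
a=cv2.imread("pics/side0.png"); c=a[160:340,220:380]; cv2.imwrite("pics/s1.png",cv2.resize(c,(528,594),interpolation=cv2.INTER_CUBIC))
E
```

```text
(no output)
```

View pics/t1.png

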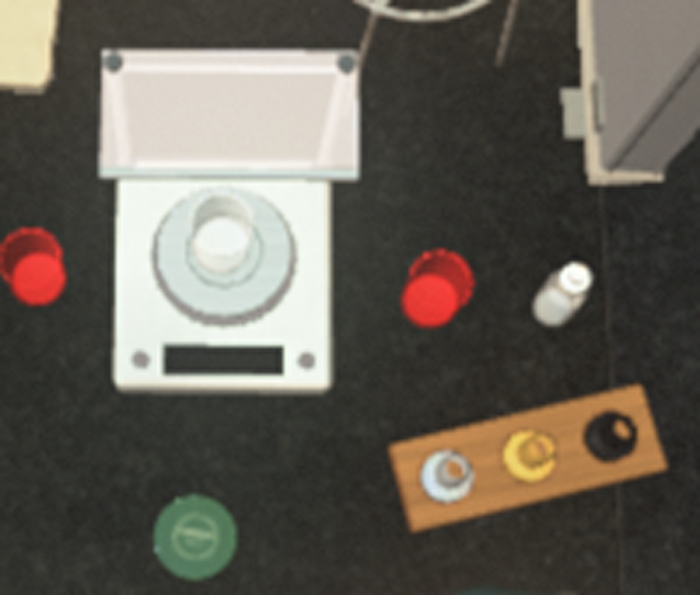

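View pics/t2.png

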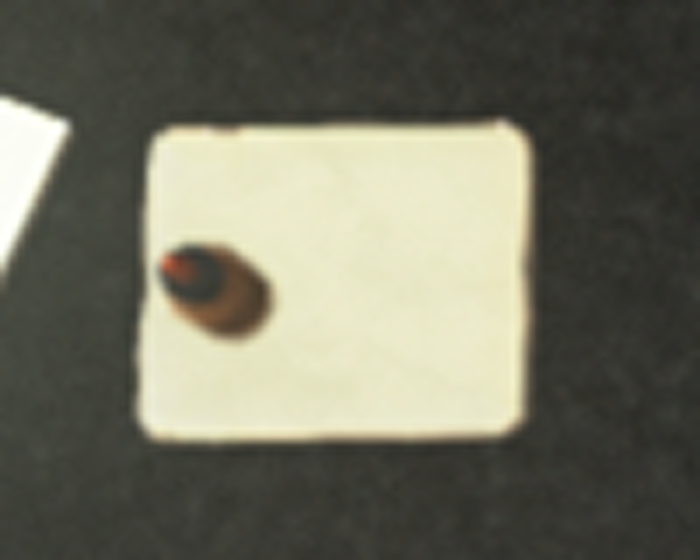

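View pics/s1.png

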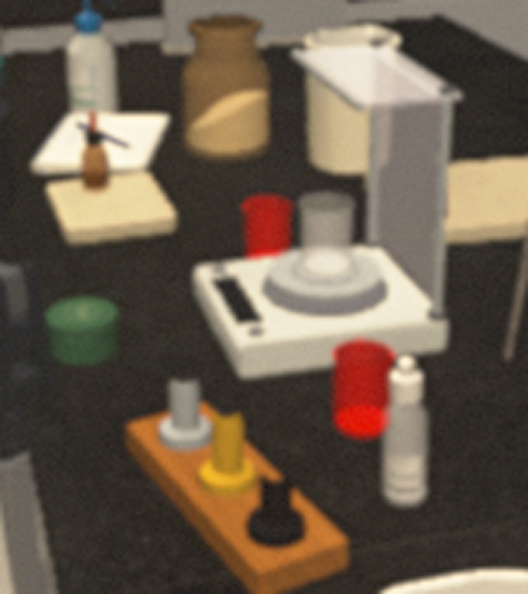

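```bash
cat > h.py <<'E'
import numpy as np,cv2
from rig import manip
class Cam:
    def __init__(s,n,f=None):
        p=manip.camera_params(n); s.K,s.R,s.t=p["intrinsics"],p["R"],p["t"]; s.c=-s.R.T@s.t
        f=f or f"{n}0.npz"; z=np.load(f); s.im,s.d=z["im"],z["d"]
        s.hsv=cv2.cvtColor(s.im,cv2.COLOR_RGB2HSV)
    def ray(s,uv,z):
        uv=np.atleast_2d(uv).astype(float); r=np.c_[(uv-[s.K[0,2],s.K[1,2]])/s.K[0,0],np.ones(len(uv))]@s.R
        return s.c+r*((z-s.c[2])/r[:,2])[:,None]
    def cloud(s):
        v,u=np.mgrid[:420,:560]; c=np.stack([(u-s.K[0,2])/s.K[0,0],(v-s.K[1,2])/s.K[1,1],np.ones_like(s.d)],-1)*s.d[...,None]
        return (c-s.t)@s.R
    def proj(s,X):
        c=np.atleast_2d(X)@s.R.T+s.t; q=c@s.K.T; return q[:,:2]/q[:,2:]
def box(m,u0,v0,u1,v1):
    o=np.zeros_like(m); o[v0:v1,u0:u1]=m[v0:v1,u0:u1]; return o
E
python3 - <<'E'
from h import *
np.set_printoptions(precision=4,suppress=True)
for n,bx in (("top",(225,105,425,275)),("side",(225,160,380,340))):
    C=Cam(n); P=C.cloud(); H=C.hsv
    m=box((H[...,0]>18)&(H[...,0]<35)&(H[...,1]>130)&(H[...,2]>90),*bx)
    print(n,"brass px",m.sum()); q=P[m]; print(q.min(0),np.median(q,0),q.max(0))
    for lo,hi in ((.015,.03),(.03,.06),(.06,.09)):
        k=q[(q[:,2]>lo)&(q[:,2]<hi)]
        if len(k): print(lo,len(k),k.min(0),k.mean(0),k.max(0))
C=Cam("top");P=C.cloud()
for uv in ((289,183),(289,165),(275,210),(330,165),(180,230),(340,250),(290,172),(289,150),(377,233)): print(uv,P[uv[1],uv[0]])
C=Cam("top");H=C.hsv
# slab
m=box((H[...,2]>150)&(H[...,1]<100),132,195,205,260)
r=cv2.minAreaRect(cv2.findContours(m.astype(np.uint8),0,1)[0][0]); print("slab px",r)
b=cv2.boxPoints(r); w=C.ray(b,.018); print(w,w.mean(0)); print(np.linalg.norm(np.diff(w,axis=0),axis=1))
E
```

```text
top brass px 124
[ 0.2564 -0.302   0.0117] [ 0.4398 -0.2756  0.0325] [ 0.4687 -0.0116  1.2689]
0.015 31 [ 0.426  -0.302   0.0154] [ 0.4457 -0.2799  0.0275] [ 0.4687 -0.2646  0.0299]
0.03 72 [ 0.4257 -0.3009  0.03  ] [ 0.4413 -0.2779  0.0359] [ 0.4632 -0.2639  0.0596]
0.06 19 [ 0.4338 -0.2916  0.0614] [ 0.4415 -0.279   0.0727] [ 0.4558 -0.2719  0.0786]
side brass px 259
[ 0.4292 -0.3054 -0.0001] [ 0.4466 -0.2939  0.039 ] [ 0.489  -0.1611  0.0814]
0.015 48 [ 0.4292 -0.3052  0.0212] [ 0.4438 -0.2984  0.0263] [ 0.464  -0.2802  0.0299]
0.03 138 [ 0.43   -0.3054  0.0302] [ 0.4472 -0.2928  0.0399] [ 0.4668 -0.27    0.0597]
0.06 72 [ 0.4387 -0.2994  0.0601] [ 0.448  -0.2925  0.0706] [ 0.4591 -0.2869  0.0814]
(289, 183) [ 0.5894 -0.0356  0.0669]
(289, 165) [ 0.6348 -0.0352  0.0919]
(275, 210) [0.5163 0.0043 0.0419]
(330, 165) [ 0.6656 -0.1616 -0.0036]
(180, 230) [0.4619 0.2792 0.0185]
(340, 250) [ 0.4058 -0.1838  0.0051]
(290, 172) [ 0.6208 -0.0384  0.0708]
(289, 150) [ 0.6206 -0.0321  0.2548]
(377, 233) [ 0.4534 -0.2899  0.0193]
slab px ((167.49998474121094, 229.5), (54.99999237060547, 44.99999237060547), -0.0)
[[0.3981 0.3909 0.018 ]
 [0.53   0.3996 0.018 ]
 [0.5301 0.2386 0.018 ]
 [0.3982 0.2333 0.018 ]] [0.4641 0.3156 0.018 ]
[0.1322 0.161  0.132 ]
```

```bash
python3 - <<'E'
from h import *
np.set_printoptions(precision=4,suppress=True)
T=Cam("top");S=Cam("side");P=T.cloud();Q=S.cloud();H=T.hsv
def fitcirc(p):
    A=np.c_[2*p[:,:2],np.ones(len(p))]; x=np.linalg.lstsq(A,(p[:,:2]**2).sum(1),rcond=None)[0]; return x[:2],np.sqrt(x[2]+x[:2]@x[:2])
# block: top-face orange-brown + weights region by depth height
m=box((P[...,2]>.016),330,205,420,265)&(P[...,0]<.53)
Z=P[m]; 
m2=box((H[...,0]>5)&(H[...,0]<18)&(H[...,1]>100),330,205,420,265)
cs=cv2.findContours(m2.astype(np.uint8),0,1)[0]; c=max(cs,key=cv2.contourArea); 
w=T.ray(c[:,0,:],.022)[:,:2].astype(np.float32); r=cv2.minAreaRect(w); print("block",r)
# black & steel
# base of balance: white
V=(H[...,2]>185)&(H[...,1]<40); m=box(V,250,160,325,222)
pts=P[m&(abs(P[...,2]-.042)<.006)]; r=cv2.minAreaRect(pts[:,:2].astype(np.float32)); print("base",r, cv2.boxPoints(r))
# pan
m=(P[...,2]>.055)&(P[...,2]<.0685); m=box(m,255,145,325,210); pts=P[m]; print("pan n",len(pts),np.median(pts[:,2]))
h=cv2.convexHull(pts[:,:2].astype(np.float32))[:,0]; print("pan circ",fitcirc(h),cv2.minEnclosingCircle(pts[:,:2].astype(np.float32)))
m=(Q[...,2]>.056)&(Q[...,2]<.0685); m=box(m,285,220,350,260); pts=Q[m]; print("pan side n",len(pts),np.median(pts[:,2]),fitcirc(cv2.convexHull(pts[:,:2].astype(np.float32))[:,0]),pts.min(0),pts.max(0))
# beaker
for n,X,b in (("top",P,(255,145,325,210)),("side",Q,(285,200,350,260))):
    m=(X[...,2]>.075)&(X[...,2]<.14); m=box(m,*b)&(X[...,1]>-.085)&(X[...,1]<.02)&(X[...,0]<.69); p=X[m]; print("bk",n,len(p),p.min(0),p.max(0),p.mean(0)); 
    for lo in np.arange(.075,.14,.01):
        k=p[(p[:,2]>lo)&(p[:,2]<lo+.01)]
        if len(k)>4: print(lo,len(k),k.min(0)[:2],k.max(0)[:2])
# hood
for n,X in (("top",P),("side",Q)):
    m=(X[...,2]>.235)&(X[...,2]<.27)&(X[...,0]>.5)&(X[...,0]<.8)&(abs(X[...,1])<.2); p=X[m]; print("hood",n,len(p),p.min(0),p.max(0)); print(cv2.boxPoints(cv2.minAreaRect(p[:,:2].astype(np.float32))))
E
```

```text
block ((0.44671252369880676, -0.28371331095695496), (0.07777570933103561, 0.221561998128891), 13.790563583374023)
base ((0.5844229459762573, -0.03323350101709366), (0.17612653970718384, 0.1666419357061386), 89.7886734008789) [[ 0.5008 -0.121 ]
 [ 0.6674 -0.1216]
 [ 0.6681  0.0545]
 [ 0.5014  0.0551]]
pan n 835 0.06158915892751214
pan circ (array([ 0.61  , -0.0338]), np.float64(0.0543063935155457)) ((0.610035240650177, -0.03407934308052063), 0.05529192090034485)
pan side n 482 0.06232687247263924 (array([0.6382, 0.026 ]), np.float64(0.11558861908544052)) [ 0.5602 -0.098   0.0561] [0.6938 0.1508 0.0684]
bk top 226 [ 0.5873 -0.0563  0.0756] [ 0.6381 -0.0072  0.1348] [ 0.6139 -0.0307  0.1069]
0.075 36 [ 0.5876 -0.0523] [ 0.6353 -0.0072]
0.08499999999999999 32 [ 0.5884 -0.0521] [ 0.6363 -0.0072]
0.09499999999999999 34 [ 0.5881 -0.0519] [ 0.6359 -0.0072]
0.10499999999999998 38 [ 0.588  -0.0542] [ 0.6351 -0.01  ]
0.11499999999999998 34 [ 0.588  -0.0538] [ 0.6362 -0.0073]
0.12499999999999997 52 [ 0.5873 -0.0563] [ 0.6381 -0.0073]
bk side 350 [ 0.5916 -0.0849  0.0751] [0.69   0.0019 0.1362] [ 0.6154 -0.0401  0.1073]
0.075 49 [ 0.5924 -0.0836] [ 0.6898 -0.0013]
0.08499999999999999 52 [ 0.5921 -0.083 ] [ 0.6899 -0.0233]
0.09499999999999999 49 [ 0.5922 -0.0563] [ 0.6369 -0.0253]
0.10499999999999998 52 [ 0.5925 -0.0569] [ 0.6356 -0.0076]
0.11499999999999998 88 [ 0.5919 -0.079 ] [ 0.6895 -0.0039]
0.12499999999999997 58 [ 0.5916 -0.0849] [ 0.69   -0.0029]
hood top 2703 [ 0.6042 -0.124   0.2469] [0.701  0.056  0.2627]
[[ 0.6034 -0.1234]
 [ 0.7003 -0.124 ]
 [ 0.7015  0.0556]
 [ 0.6046  0.0562]]
hood side 641 [ 0.6072 -0.127   0.235 ] [0.704  0.0566 0.2609]
[[ 0.6071 -0.1264]
 [ 0.7036 -0.1274]
 [ 0.7056  0.0561]
 [ 0.609   0.0571]]
```

```bash
cat >> h.py <<'E'
from scipy.spatial.transform import Rotation as Ro
def tool():
    s=manip.get_state(); q=s["ee_rot"]; return s,np.array(s["position"]),Ro.from_quat([q[1],q[2],q[3],q[0]]).as_matrix()
def go(target):
    s,p,R=tool(); d=R.T@(np.array(target)-p); print("tool shift",np.round(d,4),"world shift",np.round(np.array(target)-p,4)); return d
def rep():
    s,p,R=tool(); print("t",s["clock"],"p",np.round(p,4),"q",np.round(s["qpos"],3),"w",round(float(s["width"]),4),"F",np.round(s["contact_force"],1)); print("R cols x,y,z:",np.round(R[:,0],3),np.round(R[:,1],3),np.round(R[:,2],3),"tilt",np.round(np.degrees(np.arccos(-R[2,0])),2))
E
python3 - <<'E'
from h import *
rep()
go([0.40,-.05,.45])
P=Cam("top").cloud().reshape(-1,3)
k=P[(P[:,2]>.2)&(P[:,2]<.9)&(abs(P[:,1])<.5)&(P[:,0]>.45)]
for z in np.arange(.2,.9,.05):
    j=k[(k[:,2]>z)&(k[:,2]<z+.05)]
    if len(j): print(round(z,2),len(j),np.percentile(j[:,0],1))
E
```

```text
t 0.1 p [ 0.2509 -0.5168  0.2305] q [-1.24   0.277  1.506  0.     1.361 -0.121] w 0.0855 F [-0.6 -0.3 -0.1]
R cols x,y,z: [-0.001  0.002 -1.   ] [ 0.437 -0.9   -0.002] [-0.9   -0.437 -0.   ] tilt 0.1
tool shift [-0.2188 -0.3553 -0.338 ] world shift [0.1491 0.4668 0.2195]
0.2 392 0.6163809640832697
0.25 2990 0.605862667772329
0.3 297 0.693374376360756
0.35 162 0.6933933558137262
0.4 872 0.6608708153781058
0.45 32218 0.6646362602562723
0.5 8213 0.6983638284789442
0.55 5383 0.6969791502578834
0.6 3026 0.6966929072455651
0.65 812 0.6991499955223603
```

>>> play_rows([
  [[0,-0.02,-0.033,-0.031,3],[0,-0.04,-0.066,-0.062,6],[0,-0.06,-0.1,-0.093,9],[0,-0.08,-0.13,-0.124,11],[0,-0.1,-0.164,-0.155,14],[0,-0.12,-0.197,-0.186,16],[0,-0.14,-0.23,-0.217,18],[0,-0.16,-0.262,-0.248,20],[0,-0.18,-0.295,-0.28,22],[0,-0.2,-0.325,-0.31,24],[0,-0.219,-0.355,-0.338,26],[0,-0.219,-0.355,-0.338,26]],
])

```text
clock: 1.3
position: [0.4015, -0.0461, 0.4525]
ee_rot: [0.001, 0.709, 0.003, -0.705]
contact_force: [0.3, -0.7, -0.4]
width: 0.0851
```

```bash
python3 -c "
from h import *
rep()"
```

```text
t 1.3 p [ 0.4015 -0.0461  0.4525] q [-0.291 -0.041  1.349  0.004  1.83   1.275] w 0.0851 F [ 0.3 -0.7 -0.4]
R cols x,y,z: [ 0.005  0.003 -1.   ] [ 0.006 -1.    -0.003] [-1.    -0.006 -0.005] tilt 0.31
```

>>> play_rows([
  [[0,-0.05,0,0,0],[0,-0.1,0,0,0],[0,-0.15,0,0,0],[0,-0.2,0,0,0],[0,-0.25,0,0,0],[0,-0.3,0,0,0],[0,-0.35,0,0,0],[0,-0.4,0,0,0],[0,-0.45,0,0,0],[0,-0.5,0,0,0],[0,-0.55,0,0,0],[0,-0.6,0,0,0]],
])

```text
clock: 2.5
position: [0.3477, -0.041, 0.7566]
ee_rot: [0.003, 0.718, 0.001, -0.696]
contact_force: [-0.4, 0.6, -0.3]
width: 0.0849
```

```bash
python3 -c "
from h import *
rep()"
```

```text
t 2.5 p [ 0.3477 -0.041   0.7566] q [-0.324  0.178  0.222  0.016  2.71   1.255] w 0.0849 F [-0.4  0.6 -0.3]
R cols x,y,z: [ 0.032 -0.004 -0.999] [ 0.006 -1.     0.004] [-0.999 -0.006 -0.032] tilt 1.87
```

>>> play_rows([
  [[0,-0.02,0,0.04,0],[0,-0.04,0,0.08,0],[0,-0.07,0,0.12,0],[0,-0.09,0,0.16,0],[0,-0.11,0,0.2,0],[0,-0.12,0,0.2,0]],
])

```text
clock: 3.1
position: [0.2885, -0.0594, 0.7847]
ee_rot: [0.02, 0.745, -0.017, -0.667]
contact_force: [0.0, -0.3, 1.0]
width: 0.0856
```

```bash
python3 -c "
from h import *
rep()"
```

```text
t 3.1 p [ 0.2885 -0.0594  0.7847] q [-4.400e-01  8.900e-02  2.220e-01 -1.000e-03  2.710e+00  1.125e+00] w 0.0856 F [ 0.  -0.3  1. ]
R cols x,y,z: [ 0.109 -0.052 -0.993] [ 0.002 -0.999  0.053] [-0.994 -0.008 -0.109] tilt 6.96
```

>>> play_rows([
  [[0,-0.02,-0.03,0.03,0],[0,-0.04,-0.06,0.06,0],[0,-0.06,-0.09,0.09,0],[0,-0.08,-0.12,0.12,0],[0,-0.1,-0.13,0.15,0],[0,-0.12,-0.13,0.18,0],[0,-0.13,-0.13,0.21,0],[0,-0.13,-0.13,0.24,0]],
])

```text
clock: 3.9
position: [0.2149, 0.091, 0.8054]
ee_rot: [0.025, 0.775, -0.019, -0.631]
contact_force: [0.5, 0.1, 0.0]
width: 0.0853
```

```bash
python3 -c "
from h import *
rep()"
```

```text
t 3.9 p [0.2149 0.091  0.8054] q [ 0.284  0.015  0.222 -0.28   2.71   1.581] w 0.0853 F [0.5 0.1 0. ]
R cols x,y,z: [ 0.203 -0.061 -0.977] [ 0.001 -0.998  0.063] [-0.979 -0.014 -0.203] tilt 12.26
```

>>> play_rows([
  [[0,-0.02,0.02,0.04,0],[0,-0.04,0.03,0.08,0],[0,-0.06,0.03,0.12,0],[0,-0.08,0.03,0.16,0],[0,-0.1,0.03,0.2,0],[0,-0.12,0.03,0.24,0],[0,-0.14,0.03,0.28,0],[0,-0.16,0.03,0.32,0]],
])

```text
clock: 4.7
position: [0.13, 0.0989, 0.8237]
ee_rot: [0.023, 0.807, -0.013, -0.59]
contact_force: [-0.0, 1.2, 0.3]
width: 0.0855
```

```bash
python3 -c "
from h import *
rep()"
```

```text
t 4.7 p [0.13   0.0989 0.8237] q [ 0.774 -0.054  0.222 -0.628  2.71   1.725] w 0.0855 F [-0.   1.2  0.3]
R cols x,y,z: [ 0.302 -0.048 -0.952] [ 0.005 -0.999  0.052] [-0.953 -0.021 -0.302] tilt 17.84
```

>>> play_rows([
  [[0,-0.02,0.03,0.03,0],[0,-0.04,0.05,0.06,0],[0,-0.06,0.06,0.1,0],[0,-0.08,0.06,0.14,0],[0,-0.1,0.06,0.18,0],[0,-0.12,0.06,0.22,0],[0,-0.14,0.06,0.26,0],[0,-0.16,0.06,0.3,0]],
])

```text
clock: 5.5
position: [0.0856, 0.0415, 0.8388]
ee_rot: [0.028, 0.833, -0.017, -0.553]
contact_force: [-0.4, -0.5, 1.0]
width: 0.0852
```

```bash
python3 -c "
from h import *
rep()"
```

```text
t 5.5 p [0.0856 0.0415 0.8388] q [ 0.127 -0.192  0.222 -0.259  2.71   1.425] w 0.0852 F [-0.4 -0.5  1. ]
R cols x,y,z: [ 0.388 -0.059 -0.92 ] [ 0.003 -0.998  0.065] [-0.922 -0.028 -0.387] tilt 23.11
```

>>> play_rows([
  [[0,-0.02,0,0.03,0],[0,-0.04,0,0.06,0],[0,-0.06,0,0.1,0],[0,-0.08,0,0.14,0],[0,-0.1,0,0.18,0],[0,-0.12,0,0.22,0],[0,-0.14,0,0.26,0],[0,-0.16,0,0.3,0]],
])

```text
clock: 6.3
position: [0.0066, -0.0104, 0.8431]
ee_rot: [0.034, 0.856, -0.02, -0.516]
contact_force: [-0.4, -0.3, -0.2]
width: 0.0854
```

```bash
python3 -c "
from h import *
rep()"
```

```text
t 6.3 p [ 0.0066 -0.0104  0.8431] q [ 0.346 -0.29   0.22  -0.564  2.71   1.324] w 0.0854 F [-0.4 -0.3 -0.2]
R cols x,y,z: [ 0.466 -0.07  -0.882] [ 0.001 -0.997  0.079] [-0.885 -0.038 -0.465] tilt 28.12
```

>>> play_rows([
  [[0,-0.02,-0.02,0.03,0],[0,-0.04,-0.04,0.06,0],[0,-0.06,-0.06,0.1,0],[0,-0.08,-0.06,0.14,0],[0,-0.1,-0.06,0.18,0],[0,-0.12,-0.06,0.22,0],[0,-0.14,-0.06,0.26,0],[0,-0.16,-0.06,0.3,0],[0,-0.16,-0.06,0.34,0]],
])

```text
clock: 7.2
position: [-0.0598, -0.0227, 0.8404]
ee_rot: [0.043, 0.877, -0.029, -0.479]
contact_force: [-0.8, 0.2, -0.3]
width: 0.0855
```

```bash
python3 -c "
from h import *
rep()"
```

```text
t 7.2 p [-0.0598 -0.0227  0.8404] q [ 0.233 -0.387  0.221 -0.535  2.71   1.229] w 0.0855 F [-0.8  0.2 -0.3]
R cols x,y,z: [ 0.54  -0.091 -0.837] [-0.009 -0.995  0.102] [-0.841 -0.047 -0.538] tilt 33.23
```

```bash
python3 -c "
from h import *
go([.32,0.0,.6])"
```

```text
tool shift [ 0.4042 -0.0506 -0.1912] world shift [ 0.3798  0.0227 -0.2404]
```

>>> play_rows([
  [[0,0.036,-0.005,-0.017,1],[0,0.073,-0.009,-0.035,2],[0,0.11,-0.014,-0.052,3],[0,0.147,-0.018,-0.07,4],[0,0.184,-0.023,-0.087,5],[0,0.22,-0.028,-0.104,6],[0,0.257,-0.032,-0.122,7],[0,0.294,-0.037,-0.139,8],[0,0.33,-0.041,-0.156,9],[0,0.367,-0.046,-0.174,10],[0,0.404,-0.05,-0.191,10.7],[0,0.404,-0.05,-0.191,10.7]],
])

```text
clock: 8.4
position: [0.1951, 0.0328, 0.6681]
ee_rot: [-0.023, 0.876, -0.071, -0.477]
contact_force: [0.5, 0.3, 0.1]
width: 0.0854
```

```bash
python3 -c "
from h import *
rep(); s,p,R=tool()
g=np.array([.613,-.0315,.104]); t=g+.019*R[:,0]; print('tcp',t); go(t-.15*R[:,0])"
```

```text
t 8.4 p [0.1951 0.0328 0.6681] q [-0.132 -0.529  1.197 -0.033  1.897  1.558] w 0.0854 F [0.5 0.3 0.1]
R cols x,y,z: [ 0.535 -0.102 -0.838] [-0.146 -0.989  0.027] [-0.832  0.108 -0.544] tilt 33.03
tcp [ 0.62317363 -0.03344211  0.08807124]
tool shift [ 0.5723 -0.0129 -0.0475] world shift [ 0.3478 -0.0509 -0.4542]
```

>>> play_rows([
  [[0,0.05,-0.001,-0.004,1],[0,0.1,-0.002,-0.008,2],[0,0.15,-0.003,-0.012,2.8],[0,0.2,-0.004,-0.016,2.8],[0,0.25,-0.006,-0.02,2.8],[0,0.3,-0.007,-0.025,2.8],[0,0.35,-0.008,-0.029,2.8],[0,0.4,-0.009,-0.033,2.8],[0,0.45,-0.01,-0.037,2.8],[0,0.5,-0.011,-0.041,2.8],[0,0.55,-0.012,-0.045,2.8],[0,0.572,-0.013,-0.047,2.8]],
])

```text
clock: 9.6
position: [0.5419, -0.0157, 0.2089]
ee_rot: [-0.042, 0.874, -0.08, -0.478]
contact_force: [-0.5, 0.4, 0.0]
width: 0.0855
```

```bash
python3 - <<'E'
from h import *
rep(); s,p,R=tool()
g=np.array([.613,-.0315,.104]); t=g+.019*R[:,0]; print('tcp',t); go(t-.12*R[:,0])
for n in("side","top"):
    im,d=manip.get_image(n); np.savez(f"{n}1.npz",im=im,d=d)
    c=im[100:310,200:400] if n=="side" else im[100:300,200:420]
    cv2.imwrite(f"pics/{n}1.png",cv2.resize(c[:,:,::-1],None,fx=2.8,fy=2.8,interpolation=cv2.INTER_CUBIC))
E
```

```text
t 9.6 p [ 0.5419 -0.0157  0.2089] q [-1.410e-01 -2.000e-03  2.061e+00 -5.000e-02  5.140e-01  1.647e+00] w 0.0855 F [-0.5  0.4  0. ]
R cols x,y,z: [ 0.53  -0.1   -0.842] [-0.181 -0.983  0.003] [-0.828  0.151 -0.539] tilt 32.64
tcp [ 0.62307159 -0.0333963   0.08800103]
tool shift [ 0.0266  0.0024 -0.0047] world shift [ 0.0175 -0.0057 -0.0198]
```

View pics/side1.png

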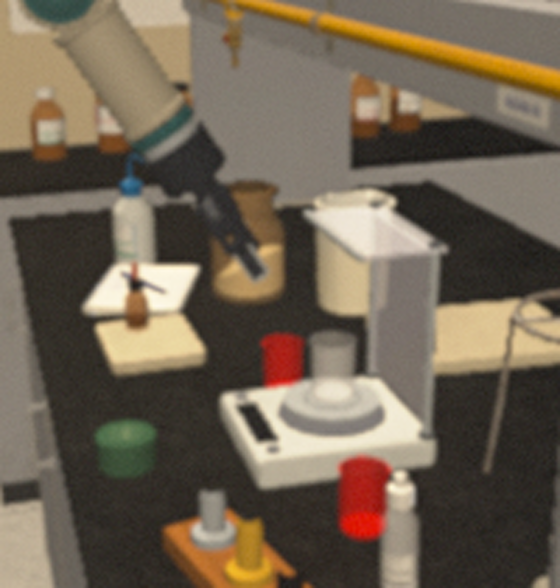

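View pics/top1.png

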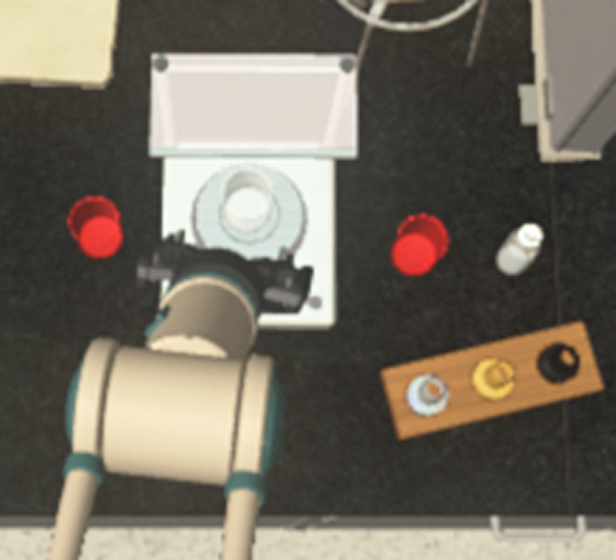

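>>> play_rows([
  [[0,0.01,0.002,-0.005,0],[0,0.04,0.002,-0.005,0],[0,0.07,0.002,-0.005,0],[0,0.1,0.002,-0.005,0],[0,0.125,0.002,-0.005,0],[0,0.14,0.002,-0.005,0],[0,0.147,0.002,-0.005,0],[0,0.147,0.002,-0.005,0]],
])

```text
clock: 10.5
position: [0.6236, -0.0329, 0.0884]
ee_rot: [-0.042, 0.873, -0.08, -0.478]
contact_force: [-1.2, -1.0, -0.4]
width: 0.0854
```

```bash
python3 - <<'E'
from h import *
rep()
n="side"
im,d=manip.get_image(n); np.savez(f"{n}2.npz",im=im,d=d)
c=im[150:290,250:400]
cv2.imwrite(f"pics/{n}2.png",cv2.resize(c[:,:,::-1],None,fx=4,fy=4,interpolation=cv2.INTER_CUBIC))
E
```

```text
t 10.5 p [ 0.6236 -0.0329  0.0884] q [-0.154  0.285  2.092 -0.087  0.197  1.678] w 0.0854 F [-1.2 -1.  -0.4]
R cols x,y,z: [ 0.529 -0.099 -0.843] [-0.181 -0.984  0.003] [-0.829  0.151 -0.539] tilt 32.59
```

View pics/side2.png

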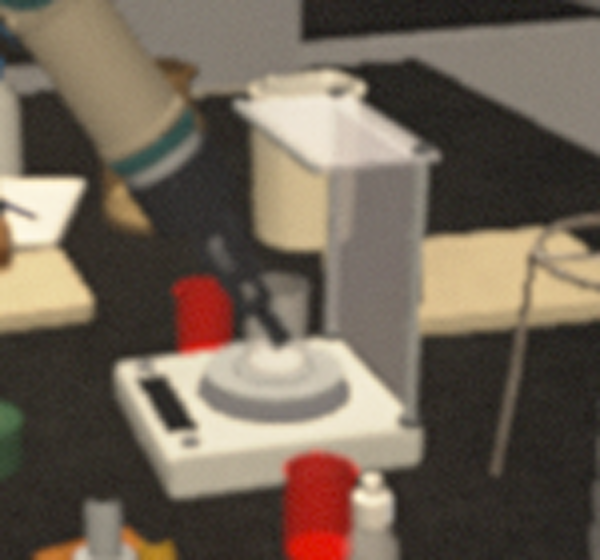

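```bash
cat > kin.py <<'E'
import numpy as np
from scipy.optimize import least_squares
from scipy.spatial.transform import Rotation as Ro
D=[([-1.24,.2766,1.5061,0,1.3607,-.121],[.2508,-.5168,.2304],[-.1577,-.6891,-.159,.6892]),
([-0.291,-0.041,1.349,0.004,1.83,1.275],[.4015,-.0461,.4525],[0.001,0.709,0.003,-0.705]),
([-0.324,0.178,0.222,0.016,2.71,1.255],[0.3477,-0.041,0.7566],[0.003,0.718,0.001,-0.696]),
([-.44,.089,.222,-.001,2.71,1.125],[0.2885,-0.0594,0.7847],[0.02,0.745,-0.017,-0.667]),
([0.284,0.015,0.222,-0.28,2.71,1.581],[0.2149,0.091,0.8054],[0.025,0.775,-0.019,-0.631]),
([0.774,-0.054,0.222,-0.628,2.71,1.725],[0.13,0.0989,0.8237],[0.023,0.807,-0.013,-0.59]),
([0.127,-0.192,0.222,-0.259,2.71,1.425],[0.0856,0.0415,0.8388],[0.028,0.833,-0.017,-0.553]),
([0.346,-0.29,0.22,-0.564,2.71,1.324],[0.0066,-0.0104,0.8431],[0.034,0.856,-0.02,-0.516]),
([0.233,-0.387,0.221,-0.535,2.71,1.229],[-0.0598,-0.0227,0.8404],[0.043,0.877,-0.029,-0.479]),
([-0.132,-0.529,1.197,-0.033,1.897,1.558],[0.1951,0.0328,0.6681],[-0.023,0.876,-0.071,-0.477]),
([-.141,-.002,2.061,-.05,.514,1.647],[0.5419,-0.0157,0.2089],[-0.042,0.874,-0.08,-0.478]),
([-0.154,0.285,2.092,-0.087,0.197,1.678],[0.6236,-0.0329,0.0884],[-0.042,0.873,-0.08,-0.478])]
def E(a,t): return Ro.from_euler(a,t).as_matrix()
LO=np.array([-2.89,-.75,.22,-1.18,.11,-2.7]);HI=np.array([2.89,2.08,2.7,4.32,2.71,2.7])
def fk(q,x):
    h,e,b,by,a1,c,a2,d,dx=x[:9]
    A=E('z',q[0]);B=A@E('y',q[1]);C=B@E('y',q[2]);W=C@E('z',q[3])@E('y',q[4]);T=W@E('z',x[9]*q[5]+x[10])
    p=np.array([0,0,h])+A@[e,by,0]+B@[b,0,a1]+C@[c,0,a2]+W@[dx,0,d]
    return p,T@E('y',-np.pi/2)   # tool x along W z
def fit():
    best=None
    for s in (1,-1):
        def f(x):
            y=np.r_[x[:9],s,x[9]];r=[]
            for q,p,w in D:
                P,R=fk(q,y); r+=list(P-p); r+=list(.1*(R-Ro.from_quat([w[1],w[2],w[3],w[0]]).as_matrix()).ravel())
            return np.array(r)
        for c in (0,1.57,3.14,-1.57):
            o=least_squares(f,[.3,0,0,.07,.35,0,.35,.2,0,c])
            if best is None or o.cost<best[0].cost: best=(o,s)
    o,s=best; return np.r_[o.x[:9],s,o.x[9]],o
def ik(p,R,x,q0):
    g=lambda q:np.r_[fk(q,x)[0]-p,.3*(Ro.from_matrix(R.T@fk(q,x)[1]).as_rotvec())]
    o=least_squares(g,np.clip(q0,LO+1e-3,HI-1e-3),bounds=(LO,HI)); return o.x,np.linalg.norm(o.fun[:3]),np.degrees(np.linalg.norm(o.fun[3:])/.3)
E
python3 - <<'E'
from kin import *
np.set_printoptions(precision=4,suppress=True)
x,o=fit(); print(x,o.cost); r=o.fun.reshape(-1,12); print(abs(r[:,:3]).max(),abs(r[:,3:]).max()/.1); np.save("kin.npy",x)
E
```

```text
[ 0.137   0.0002 -0.0002  0.0695  0.6298  0.0604  0.4211  0.3647 -0.
  1.      1.5706] 3.493804495177973e-07
0.00018759134031398617 0.001646254911675693
```

```bash
cat > plan.py <<'E'
from kin import *
from h import tool
x=np.load("kin.npy"); s,p0,R=tool(); q=np.array(s["qpos"])
def path(way,q=q,p=None,R=R,v=True):
    p=p0 if p is None else p
    for w in way:
        w=np.array(w,float); n=max(2,int(np.linalg.norm(w-p)/.03)); worst=0
        for k in range(1,n+1):
            q1,e,a=ik(p+(w-p)*k/n,R,x,q); worst=max(worst,e*1000+a); dq=abs(q1-q).max(); q=q1
        print(np.round(w,3),"q",np.round(q,3),"err mm+deg %.2f"%worst); p=w
    return q
E
python3 - <<'E'
from plan import *
off=R[:,0]*.019
for X in (.46,.48,.495):
  for Y in (.262,.27):
    g=np.array([X,Y,.018+.043+.001])+off
    path([p0+[0,0,.04],p0+[-.14,.0,.06],[.5,.1,.2],g+[0,0,.08],g])
print("block")
b=np.array([.447,-.2835,.059])+off
path([p0+[-.14,0,.06],[.45,-.1,.2],b+[0,0,.08],b])
E
```

```text
[ 0.623 -0.033  0.129] q [-0.154  0.222  2.04  -0.056  0.31   1.646] err mm+deg 0.00
[ 0.483 -0.033  0.149] q [-0.23  -0.014  2.261  0.074  0.326  1.459] err mm+deg 0.00
[0.5 0.1 0.2] q [ 0.21  -0.014  2.098 -0.402  0.56   2.25 ] err mm+deg 0.00
[0.47  0.26  0.126] q [ 0.564  0.167  2.059 -0.565  0.59   2.7  ] err mm+deg 15.34
[0.47  0.26  0.046] q [ 0.508  0.277  2.129 -0.579  0.421  2.7  ] err mm+deg 26.51
[ 0.623 -0.033  0.129] q [-0.154  0.222  2.04  -0.056  0.31   1.646] err mm+deg 0.00
[ 0.483 -0.033  0.149] q [-0.23  -0.014  2.261  0.074  0.326  1.459] err mm+deg 0.00
[0.5 0.1 0.2] q [ 0.21  -0.014  2.098 -0.402  0.56   2.25 ] err mm+deg 0.00
[0.47  0.268 0.126] q [ 0.576  0.173  2.047 -0.557  0.6    2.7  ] err mm+deg 16.16
[0.47  0.268 0.046] q [ 0.522  0.283  2.116 -0.569  0.432  2.7  ] err mm+deg 27.01
[ 0.623 -0.033  0.129] q [-0.154  0.222  2.04  -0.056  0.31   1.646] err mm+deg 0.00
[ 0.483 -0.033  0.149] q [-0.23  -0.014  2.261  0.074  0.326  1.459] err mm+deg 0.00
[0.5 0.1 0.2] q [ 0.21  -0.014  2.098 -0.402  0.56   2.25 ] err mm+deg 0.00
[0.49  0.26  0.126] q [ 0.549 
[... 1014 characters left out ...]
 0.31   1.646] err mm+deg 0.00
[ 0.483 -0.033  0.149] q [-0.23  -0.014  2.261  0.074  0.326  1.459] err mm+deg 0.00
[0.5 0.1 0.2] q [ 0.21  -0.014  2.098 -0.402  0.56   2.25 ] err mm+deg 0.00
[0.505 0.268 0.126] q [ 0.551  0.214  2.003 -0.577  0.593  2.7  ] err mm+deg 12.56
[0.505 0.268 0.046] q [ 0.5    0.32   2.067 -0.589  0.435  2.7  ] err mm+deg 23.41
block
[ 0.483 -0.033  0.149] q [-0.23  -0.014  2.261  0.074  0.326  1.459] err mm+deg 0.00
[ 0.45 -0.1   0.2 ] q [-0.509 -0.137  2.205  0.332  0.553  1.006] err mm+deg 0.00
[ 0.457 -0.285  0.123] q [-0.949  0.141  2.177  0.812  0.539  0.152] err mm+deg 0.00
[ 0.457 -0.285  0.043] q [-0.949  0.297  2.286  1.27   0.401 -0.358] err mm+deg 0.00
```

```bash
python3 - <<'E'
from plan import *
R2=R@np.diag([1,-1,-1]); off=R[:,0]*.019
q2=q.copy(); q2[5]-=np.pi
for X in (.475,.495):
    g=np.array([X,.262,.018+.043+.001])+off
    path([p0+[0,0,.03],p0+[-.13,.0,.06],[.5,.1,.2],g+[0,0,.08],g],q=q2,R=R2)
    for dz in (.01,.02): print(ik(g+[0,0,dz],R2,x,path([g+[0,0,.05]],q=q2,R=R2)))
E
```

```text
[ 0.623 -0.033  0.119] q [-0.154  0.237  2.054 -0.061  0.282 -1.49 ] err mm+deg 0.00
[ 0.493 -0.033  0.149] q [-2.220e-01  2.000e-03  2.245e+00  6.100e-02  3.260e-01 -1.664e+00] err mm+deg 0.00
[0.5 0.1 0.2] q [ 0.21  -0.014  2.098 -0.402  0.56  -0.891] err mm+deg 0.00
[0.485 0.26  0.126] q [ 0.626  0.208  2.072 -0.778  0.591 -0.165] err mm+deg 0.00
[0.485 0.26  0.046] q [ 0.626  0.344  2.172 -1.114  0.451  0.221] err mm+deg 0.00
[0.485 0.26  0.096] q [ 0.626  0.255  2.112 -0.88   0.532 -0.044] err mm+deg 0.00
(array([ 0.62554743,  0.32541302,  2.16067397, -1.06022382,  0.46477447,
        0.16128725]), np.float64(1.3194306536037239e-08), np.float64(5.1284288747974945e-06))
[0.485 0.26  0.096] q [ 0.626  0.255  2.112 -0.88   0.532 -0.044] err mm+deg 0.00
(array([ 0.62554827,  0.3070572 ,  2.14912613, -1.00989415,  0.48004567,
        0.10477262]), np.float64(2.2350745203473307e-12), np.float64(8.539090444827845e-10))
[ 0.623 -0.033  0.119] q [-0.154  0.237  2.054 -0.061  0.282 -1.49 ] err mm+deg 0.00
[ 0.493 -0.033  0.149] q [-2.220e-01  2.000e-03  2.245e+00  6.100e-02  3.260e-01 -1.664e+00] err mm+deg 0.00
[0.5 0.1 0.2] q [ 0.21  -0.014  2.098 -0.402  0.56  -0.891] err mm+deg 0.00
[0.505 0.26  0.126] q [ 0.598  0.227  2.044 -0.763  0.583 -0.203] err mm+deg 0.00
[0.505 0.26  0.046] q [ 0.598  0.359  2.142 -1.092  0.443  0.172] err mm+deg 0.00
[0.505 0.26  0.096] q [ 0.598  0.273  2.084 -0.863  0.525 -0.086] err mm+deg 0.00
(array([ 0.59802311,  0.34056801,  2.13077976, -1.03921558,  0.45741934,
        0.11360464]), np.float64(2.897275741128512e-09), np.float64(1.1404257156333553e-06))
[0.505 0.26  0.096] q [ 0.598  0.273  2.084 -0.863  0.525 -0.086] err mm+deg 0.00
(array([ 0.5980239 ,  0.3228284 ,  2.11952462, -0.99013149,  0.4727314 ,
        0.05869276]), np.float64(4.925904908624259e-13), np.float64(1.8946140593697978e-10))
```

>>> play_rows([
  [[0,-0.03,0,0,0],[0,-0.07,0,0,0],[0,-0.11,0,0,0],[0,-0.15,0,0,0],[0,-0.19,0,0,0],[0,-0.2,0,0,-8],[0,-0.2,0,0,-16],[0,-0.2,0,0,-24],[0,-0.2,0,0,-32],[0,-0.2,0,0,-40],[0,-0.2,0,0,-48],[0,-0.2,0,0,-56]],
])

```text
clock: 11.75
position: [0.5169, -0.0127, 0.2591]
ee_rot: [0.376, 0.791, 0.155, -0.458]
contact_force: [1.3, 0.9, 0.0]
width: 0.0853
```

>>> play_rows([
  [[0,0,0,0,-8],[0,0,0,0,-16],[0,0,0,0,-24],[0,0,0,0,-32],[0,0,0,0,-40],[0,0,0,0,-48],[0,0,0,0,-56],[0,0,0,0,-64],[0,0,0,0,-72],[0,0,0,0,-80],[0,0,0,0,-88],[0,0,0,0,-96]],
])

```text
clock: 12.95
position: [0.5163, -0.0124, 0.2607]
ee_rot: [0.84, 0.247, 0.443, -0.19]
contact_force: [0.6, 0.6, -0.1]
width: 0.0854
```

```bash
python3 - <<'E'
from h import *
rep(); s,p,R=tool()
E
```

```text
t 12.95 p [ 0.5163 -0.0124  0.2607] q [-0.142 -0.099  2.009 -0.037  0.658 -1.034] w 0.0854 F [ 0.6  0.6 -0.1]
R cols x,y,z: [ 0.535 -0.1   -0.839] [0.539 0.805 0.247] [ 0.651 -0.584  0.484] tilt 32.96
```

>>> play_rows([
  [[0,0.015,0,0,-8],[0,0.03,0,0,-16],[0,0.045,0,0,-24],[0,0.05,0,0,-27],[0,0.05,0,0,-27]],
])

```text
clock: 13.45
position: [0.5426, -0.0172, 0.2193]
ee_rot: [0.875, 0.044, 0.475, -0.081]
contact_force: [0.3, 0.3, 0.1]
width: 0.0855
```

```bash
python3 - <<'E'
from h import *
rep(); s,p,R=tool()
g=np.array([.613,-.0315,.104]); t=g+.019*R[:,0]; print('tcp',t); go(t)
E
```

```text
t 13.45 p [ 0.5426 -0.0172  0.2193] q [-0.146 -0.015  2.047 -0.041  0.535 -1.502] w 0.0855 F [0.3 0.3 0.1]
R cols x,y,z: [ 0.535 -0.1   -0.839] [0.184 0.983 0.001] [ 0.824 -0.155  0.545] tilt 32.99
tcp [ 0.62317049 -0.03339608  0.08806369]
tool shift [ 0.1548 -0.0012 -0.0025] world shift [ 0.0806 -0.0162 -0.1312]
```

>>> play_rows([
  [[0,0.03,-0.001,-0.003,0],[0,0.06,-0.001,-0.003,0],[0,0.09,-0.001,-0.003,0],[0,0.12,-0.001,-0.003,0],[0,0.14,-0.001,-0.003,0],[0,0.15,-0.001,-0.003,0],[0,0.155,-0.001,-0.003,0],[0,0.155,-0.001,-0.003,0],[0.3,0.155,-0.001,-0.003,0],[0.45,0.155,-0.001,-0.003,0],[0.5,0.155,-0.001,-0.003,0],[0.5,0.155,-0.001,-0.003,0]],
], grip_force=25)

```text
clock: 14.65
position: [0.6229, -0.0331, 0.0884]
ee_rot: [0.875, 0.044, 0.475, -0.081]
contact_force: [-0.9, 0.4, -0.3]
width: 0.0494
```

```bash
python3 - <<'E'
from h import *
rep()
n="side"
im,d=manip.get_image(n); np.savez(f"{n}3.npz",im=im,d=d)
c=im[150:290,250:400]
cv2.imwrite(f"pics/{n}3.png",cv2.resize(c[:,:,::-1],None,fx=4,fy=4,interpolation=cv2.INTER_CUBIC))
E
```

```text
t 14.65 p [ 0.6229 -0.0331  0.0884] q [-0.155  0.284  2.1   -0.087  0.182 -1.46 ] w 0.0494 F [-0.9  0.4 -0.3]
R cols x,y,z: [ 0.536 -0.1   -0.838] [0.184 0.983 0.001] [ 0.824 -0.155  0.545] tilt 33.06
```

View pics/side3.png

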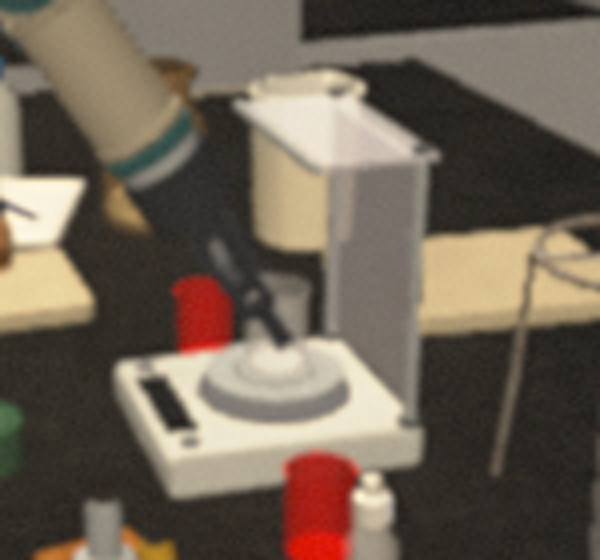

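>>> play_rows([
  [[0.6,0,0,0,0],[0.6,0,0,0,0],[0.6,-0.008,0,0.005,0],[0.6,-0.017,0,0.011,0],[0.6,-0.025,0,0.016,0],[0.6,-0.033,-0.002,0.012,0],[0.6,-0.05,-0.006,-0.004,0],[0.6,-0.07,-0.011,-0.024,0],[0.6,-0.09,-0.016,-0.044,0],[0.6,-0.108,-0.021,-0.062,0],[0.6,-0.12,-0.024,-0.074,0],[0.6,-0.12,-0.024,-0.074,0]],
])

```text
clock: 15.9
position: [0.4901, -0.0328, 0.1481]
ee_rot: [0.875, 0.045, 0.475, -0.081]
contact_force: [0.2, 0.1, -0.9]
width: 0.0495
```

```bash
python3 - <<'E'
from h import *
rep()
for n in ("side","top"):
    im,d=manip.get_image(n); np.savez(f"{n}4.npz",im=im,d=d)
    c=im[130:290,220:400] if n=="side" else im[120:270,110:320]
    cv2.imwrite(f"pics/{n}4.png",cv2.resize(c[:,:,::-1],None,fx=3.5,fy=3.5,interpolation=cv2.INTER_CUBIC))
E
```

```text
t 15.9 p [ 0.4901 -0.0328  0.1481] q [-0.225 -0.003  2.256  0.072  0.314 -1.673] w 0.0495 F [ 0.2  0.1 -0.9]
R cols x,y,z: [ 0.535 -0.1   -0.839] [0.185 0.983 0.001] [ 0.825 -0.155  0.544] tilt 32.95
```

View pics/side4.png

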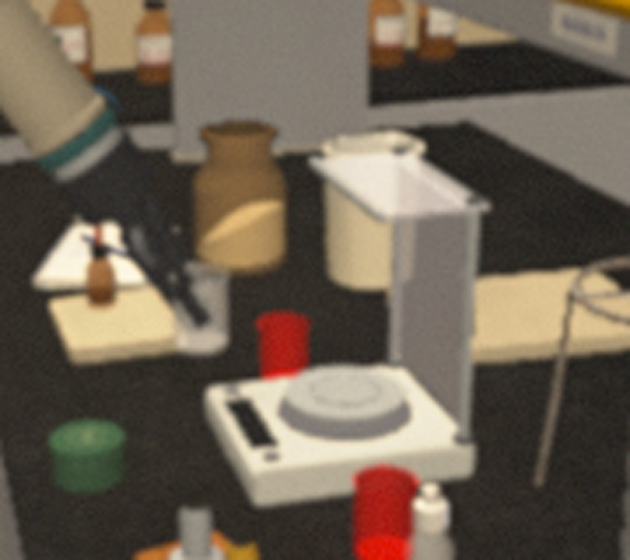

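View pics/top4.png

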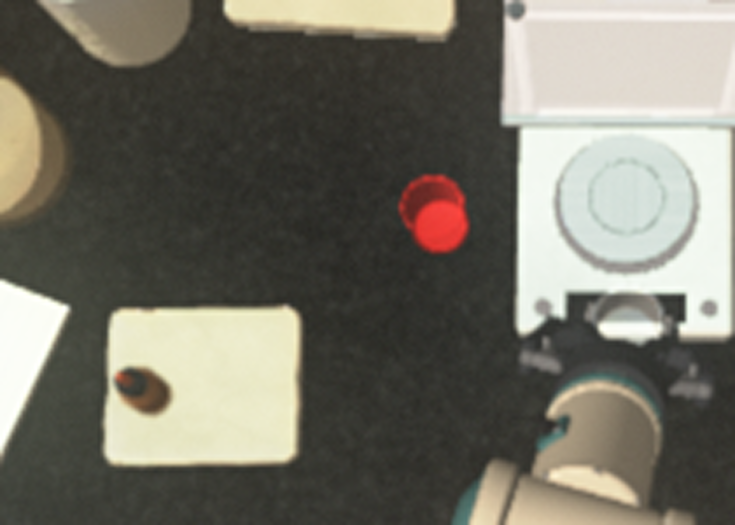

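```bash
python3 - <<'E'
from plan import *
from h import *
T=Cam("top","top4.npz");P=T.cloud();H=T.hsv
S=Cam("side","side0.npz");Q=S.cloud()
# dropper
for n,C,X in (("top",T,P),("side",S,Q)):
    m=(X[...,0]>.4)&(X[...,0]<.53)&(X[...,1]>.29)&(X[...,1]<.4)&(X[...,2]>.025)&(X[...,2]<.13); k=X[m]
    print("dropper",n,len(k)); 
    for lo,hi in((.025,.05),(.05,.08),(.08,.13)):
        j=k[(k[:,2]>lo)&(k[:,2]<hi)]
        if len(j): print(lo,len(j),j.min(0),j.max(0))
m=(abs(P[...,2]-.0195)<.006)&box(H[...,2]>150,132,195,205,260)&(H[...,1]<100); r=cv2.minAreaRect(P[m][:,:2].astype(np.float32)); print("slab",r,P[m][:,2].mean())
# pan unloaded
m=box((P[...,2]>.0555)&(P[...,2]<.0685),260,145,325,200); k=P[m][:,:2].astype(np.float32); print("pan",cv2.minEnclosingCircle(k),k.mean(0),P[m][:,2].mean(),cv2.fitEllipse(cv2.convexHull(k)))
# ring: dark line in gray
g=cv2.cvtColor(T.im,cv2.COLOR_RGB2GRAY); cv2.imwrite("pics/ring.png",cv2.resize(cv2.equalizeHist(g[150:205,262:318]),None,fx=10,fy=10,interpolation=cv2.INTER_CUBIC))
# path
gq=np.array([.507,.2625,.0455])
print(p0);path([[.5,.1,.17],gq+[0,0,.07],gq])
for f in([.497,.264,.09],): print(f)
E
```

```text
dropper top 184
0.025 35 [0.42887978 0.32046581 0.0251603 ] [0.50774302 0.36248043 0.04989064]
0.05 82 [0.4348578  0.33752924 0.05046852] [0.46796041 0.37142245 0.07981158]
0.08 67 [0.44095847 0.34323021 0.08274626] [0.46349918 0.36602932 0.12020017]
dropper side 147
0.025 50 [0.4399207  0.33644947 0.0258894 ] [0.4751291  0.36064415 0.04994003]
0.05 56 [0.4390147  0.33313544 0.05004587] [0.47097192 0.35651583 0.07962621]
0.08 41 [0.44698801 0.34109475 0.08045988] [0.46916356 0.36037174 0.11983138]
slab ((0.46275073289871216, 0.31603479385375977), (0.13046373426914215, 0.15829788148403168), 0.658592939376831) 0.01803352185359403
pan ((0.6109971404075623, -0.03372422233223915), 0.05581369251012802) [ 0.6094975  -0.03390078] 0.062010261598520876 ((0.6106235384941101, -0.03396237641572952), (0.10794362425804138, 0.11004524677991867), 89.95000457763672)
[ 0.49351301 -0.03346803  0.14908513]
[0.5  0.1  0.17] q [ 0.212  0.025  2.157 -0.49   0.466 -0.787] err mm+deg 0.00
[0.507 0.262 0.116] q [ 0.604  0.246  2.058 -0.818  0.561 -0.134] err mm+deg 0.00
[0.507 0.262 0.046] q [ 0.604  0.364  2.141 -1.121  0.445  0.21 ] err mm+deg 0.00
[0.497, 0.264, 0.09]
```

View pics/ring.png

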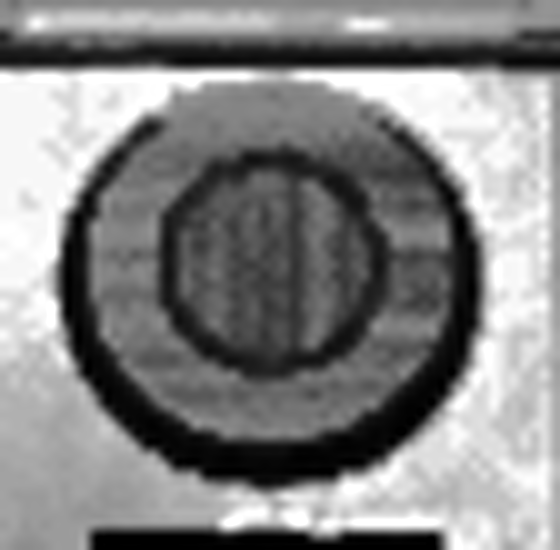

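```bash
python3 - <<'E'
from h import *
np.set_printoptions(precision=4,suppress=True)
T=Cam("top","top4.npz"); print(T.ray([288.75,175.75],.062))
go([.5,.1,.17]); go([.505,.2645,.12]); go([.505,.2645,.0465])
E
```

```text
[[ 0.6123 -0.035   0.062 ]]
tool shift [-0.0274  0.1324 -0.0039] world shift [0.0065 0.1335 0.0209]
tool shift [ 0.0006  0.295  -0.0525] world shift [ 0.0115  0.298  -0.0291]
tool shift [ 0.0622  0.2949 -0.0927] world shift [ 0.0115  0.298  -0.1026]
```

>>> play_rows([
  [[0.6,-0.004,0.02,0,0],[0.6,-0.011,0.05,-0.002,0],[0.6,-0.019,0.085,-0.003,0],[0.6,-0.025,0.12,-0.004,0],[0.6,-0.024,0.155,-0.012,0],[0.6,-0.019,0.19,-0.022,0],[0.6,-0.013,0.225,-0.032,0],[0.6,-0.006,0.26,-0.042,0],[0.6,-0.002,0.283,-0.049,0],[0.6,0.001,0.295,-0.052,0],[0.6,0.001,0.295,-0.052,0],[0.6,0.001,0.295,-0.052,0]],
])

```text
clock: 17.2
position: [0.5057, 0.2639, 0.1196]
ee_rot: [0.875, 0.044, 0.474, -0.082]
contact_force: [0.5, -1.1, -0.4]
width: 0.0492
```

```bash
python3 - <<'E'
from h import *
rep()
for n in ("side","top"):
    im,d=manip.get_image(n); np.savez(f"{n}5.npz",im=im,d=d)
    c=im[130:290,200:340] if n=="side" else im[180:270,110:250]
    cv2.imwrite(f"pics/{n}5.png",cv2.resize(c[:,:,::-1],None,fx=3.7,fy=3.7,interpolation=cv2.INTER_CUBIC))
go([.505,.2645,.0465])
E
```

```text
t 17.2 p [0.5057 0.2639 0.1196] q [ 0.609  0.241  2.051 -0.803  0.573 -0.148] w 0.0492 F [ 0.5 -1.1 -0.4]
R cols x,y,z: [ 0.537 -0.101 -0.838] [ 0.185  0.983 -0.001] [ 0.823 -0.154  0.546] tilt 33.11
tool shift [ 0.0612  0.0012 -0.041 ] world shift [-0.0007  0.0014 -0.0737]
```

View pics/side5.png

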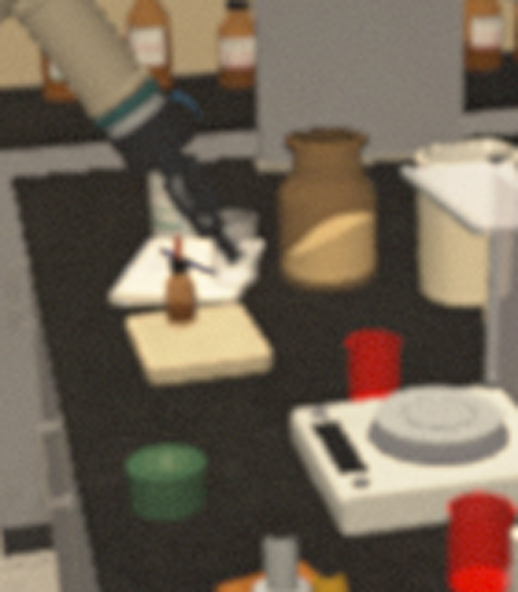

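View pics/top5.png

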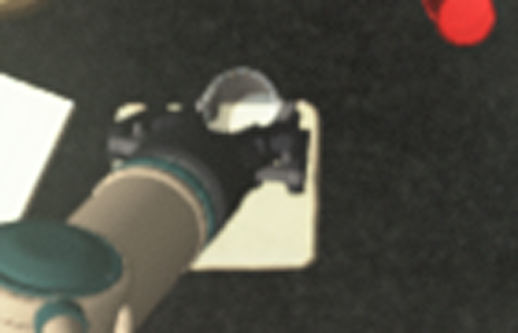

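```bash
python3 - <<'E'
from h import *
np.set_printoptions(precision=4,suppress=True)
T=Cam("top","top5.npz");P=T.cloud()
d=np.array([-.0007,.0014,-.0737])
k=P[205:245,135:165].reshape(-1,3)+d; k=k[(k[:,2]>.07)&(k[:,1]>.3)]
for lo in np.arange(.07,.22,.01):
    j=k[(k[:,2]>lo)&(k[:,2]<lo+.01)]
    if len(j): print(round(lo,2),len(j),j.min(0),j.max(0), "min dist to axis(mm)",(np.hypot(j[:,0]-.4545,j[:,1]-.353).min()*1e3).round(1))
S=Cam("side","side5.npz");Q=S.cloud(); k=Q[170:205,230:270].reshape(-1,3)+d
k=k[(k[:,2]>.02)&(k[:,2]<.2)&(k[:,1]<.4)]; 
for lo in np.arange(.03,.2,.01):
    j=k[(k[:,2]>lo)&(k[:,2]<lo+.01)]
    if len(j): print(round(lo,2),len(j),j.min(0),j.max(0))
# beaker centre now from side: lateral
E
```

```text
0.09 31 [0.4753 0.3    0.0902] [0.4945 0.3241 0.1   ] min dist to axis(mm) 37.5
0.1 22 [0.4675 0.3099 0.1   ] [0.4927 0.3276 0.1092] min dist to axis(mm) 33.1
0.11 21 [0.4709 0.3169 0.1104] [0.4851 0.3308 0.1189] min dist to axis(mm) 34.5
0.12 26 [0.4485 0.321  0.1201] [0.4806 0.3408 0.1292] min dist to axis(mm) 12.4
0.13 62 [0.4479 0.3183 0.1302] [0.473  0.3395 0.1399] min dist to axis(mm) 14.0
0.14 6 [0.4639 0.3295 0.14  ] [0.4687 0.3378 0.1443] min dist to axis(mm) 19.3
0.17 1 [0.4516 0.3034 0.1782] [0.4516 0.3034 0.1782] min dist to axis(mm) 49.7
0.18 1 [0.4475 0.303  0.1866] [0.4475 0.303  0.1866] min dist to axis(mm) 50.5
0.19 2 [0.4403 0.3033 0.1909] [0.4444 0.3039 0.1998] min dist to axis(mm) 50.1
0.2 7 [0.4321 0.3004 0.2014] [0.4375 0.3083 0.2085] min dist to axis(mm) 49.8
0.03 32 [0.4525 0.242  0.0303] [0.5212 0.3616 0.0382]
0.04 37 [0.4535 0.2349 0.0403] [0.5209 0.3592 0.0492]
0.05 26 [0.4752 0.2313 0.0512] [0.5221 0.2641 0.059 ]
0.06 34 [0.476  0.225  0.0601] [0.5206 0.2605 0.0699]
0.07 41 [0.4681 0.2265 0.0703] [0.5172 0.2967 0.0796]
0.08 54 [0.4578 0.2156 0.0801] [0.5233 0.2996 0.0898]
0.09 28 [0.4511 0.213  0.0904] [0.4964 0.3131 0.0996]
0.1 28 [0.4404 0.2103 0.1001] [0.4968 0.3247 0.1097]
0.11 36 [0.434  0.2057 0.1102] [0.4871 0.3265 0.12  ]
0.12 44 [0.4304 0.2031 0.1201] [0.4799 0.2983 0.1296]
0.13 47 [0.4071 0.2054 0.1305] [0.4736 0.3343 0.14  ]
0.14 55 [0.3973 0.2163 0.1401] [0.4698 0.3269 0.15  ]
0.15 43 [0.3938 0.237  0.1501] [0.4528 0.2757 0.1598]
0.16 46 [0.3879 0.2364 0.1605] [0.4496 0.2747 0.169 ]
0.17 2 [0.4126 0.2378 0.1701] [0.4263 0.2417 0.1703]
```

>>> play_rows([
  [[0.6,0.003,-0.002,0.005,0],[0.6,0.003,-0.002,0.005,0],[0.6,0.013,-0.002,-0.002,0],[0.6,0.025,-0.002,-0.009,0],[0.6,0.037,-0.002,-0.017,0],[0.6,0.047,-0.002,-0.024,0],[0.6,0.055,-0.002,-0.029,0],[0.6,0.06,-0.002,-0.032,0],[0.6,0.064,-0.002,-0.035,0],[0.6,0.064,-0.002,-0.035,0],[0.6,0.064,-0.002,-0.035,0]],
])

```text
clock: 18.4
position: [0.5112, 0.2598, 0.0478]
ee_rot: [0.876, 0.045, 0.474, -0.082]
contact_force: [0.8, 1.1, 0.1]
width: 0.0495
```

```bash
python3 - <<'E'
from h import *
rep()
for n in ("side","top"):
    im,d=manip.get_image(n); np.savez(f"{n}6.npz",im=im,d=d)
    c=im[130:270,200:340] if n=="side" else im[180:270,110:250]
    cv2.imwrite(f"pics/{n}6.png",cv2.resize(c[:,:,::-1],None,fx=4,fy=4,interpolation=cv2.INTER_CUBIC))
go([.511,.261,.0455])
E
```

```text
t 18.4 p [0.5112 0.2598 0.0478] q [ 0.594  0.361  2.136 -1.107  0.445  0.188] w 0.0495 F [0.8 1.1 0.1]
R cols x,y,z: [ 0.537 -0.102 -0.837] [0.187 0.982 0.   ] [ 0.822 -0.156  0.547] tilt 33.16
tool shift [ 0.0018  0.0009 -0.0017] world shift [-0.0002  0.0009 -0.0025]
```

View pics/side6.png

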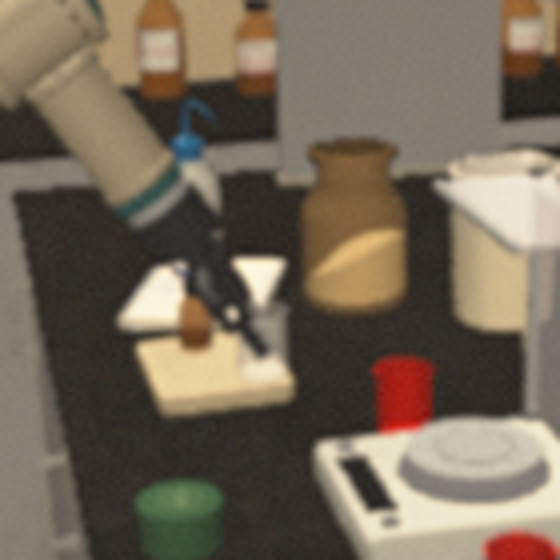

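View pics/top6.png

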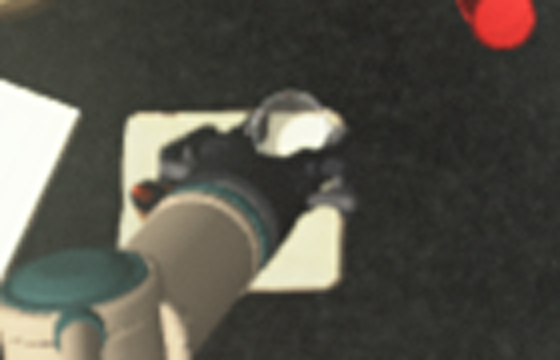

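```bash
python3 - <<'E'
from h import *
np.set_printoptions(precision=4,suppress=True)
for n,b in (("top",(165,195,205,235)),("side",(255,195,280,235))):
    X=Cam(n,n+"6.npz").cloud(); u0,v0,u1,v1=b; k=X[v0:v1,u0:u1].reshape(-1,3); k=k[(k[:,1]>.2)&(k[:,1]<.3)&(k[:,0]>.46)&(k[:,0]<.55)]
    for lo in np.arange(.014,.1,.008):
        j=k[(k[:,2]>lo)&(k[:,2]<lo+.008)]
        if len(j)>2: print(n,round(lo,3),len(j),j.min(0),j.max(0))
E
```

```text
top 0.014 23 [0.4704 0.2413 0.0161] [0.5266 0.2836 0.0219]
top 0.022 78 [0.4951 0.2509 0.022 ] [0.5227 0.2843 0.0296]
top 0.03 12 [0.4974 0.2533 0.0306] [0.5241 0.2844 0.0374]
top 0.038 14 [0.496  0.2542 0.0387] [0.5226 0.2848 0.0441]
top 0.046 13 [0.4907 0.2586 0.0462] [0.5238 0.2845 0.0532]
top 0.054 18 [0.492  0.2296 0.0543] [0.5241 0.2946 0.0618]
top 0.062 27 [0.4903 0.2224 0.062 ] [0.5228 0.2959 0.0697]
top 0.07 37 [0.4887 0.2243 0.0701] [0.5237 0.2967 0.0778]
top 0.078 34 [0.4853 0.2242 0.0785] [0.5246 0.2918 0.0859]
top 0.086 54 [0.461  0.2223 0.0862] [0.5259 0.2915 0.0938]
top 0.094 39 [0.4601 0.2098 0.0945] [0.4989 0.2988 0.1013]
side 0.014 75 [0.4602 0.2346 0.0141] [0.5308 0.2986 0.0214]
side 0.022 18 [0.4829 0.2328 0.0222] [0.5238 0.2562 0.0295]
side 0.03 26 [0.4816 0.2334 0.0301] [0.5251 0.2677 0.0377]
side 0.038 26 [0.4811 0.2353 0.0381] [0.5257 0.2647 0.0458]
side 0.046 18 [0.482  0.2309 0.0464] [0.5249 0.2671 0.0532]
side 0.054 24 [0.4803 0.2199 0.0542] [0.5257 0.2573 0.0616]
side 0.062 23 [0.481  0.2183 0.0623] [0.5265 0.2583 0.0692]
side 0.07 32 [0.4774 0.2182 0.07  ] [0.5258 0.286  0.0776]
side 0.078 41 [0.479  0.2199 0.0781] [0.5272 0.2847 0.086 ]
side 0.086 37 [0.4624 0.21   0.0862] [0.529  0.2925 0.0939]
side 0.094 22 [0.46   0.2055 0.0946] [0.5012 0.2944 0.1015]
```

>>> play_rows([
  [[0.6,0,0.002,0,0],[0.6,0,0.004,0,0],[0.6,0.001,0.004,0,0],[0.6,0.002,0.004,-0.001,0],[0.6,0.002,0.004,-0.001,0]],
])

```text
clock: 19.0
position: [0.5125, 0.2642, 0.046]
ee_rot: [0.876, 0.045, 0.473, -0.082]
contact_force: [-0.1, 0.1, 1.5]
width: 0.049
```

```bash
python3 - <<'E'
from h import *
np.set_printoptions(precision=4,suppress=True)
rep()
n="side"
im,d=manip.get_image(n); np.savez(f"{n}7.npz",im=im,d=d)
u0,v0,u1,v1=(255,195,280,235)
X=Cam(n,n+"7.npz").cloud(); k=X[v0:v1,u0:u1].reshape(-1,3); k=k[(k[:,1]>.2)&(k[:,1]<.3)&(k[:,0]>.46)&(k[:,0]<.55)]
for lo in np.arange(.014,.06,.008):
    j=k[(k[:,2]>lo)&(k[:,2]<lo+.008)]
    if len(j)>2: print(n,round(lo,3),len(j),j.min(0),j.max(0))
rep()
E
```

```text
t 19.0 p [0.5125 0.2642 0.046 ] q [ 0.601  0.369  2.13  -1.111  0.447  0.198] w 0.049 F [-0.1  0.1  1.5]
R cols x,y,z: [ 0.538 -0.101 -0.837] [0.186 0.983 0.001] [ 0.822 -0.156  0.548] tilt 33.21
side 0.014 74 [0.4603 0.2313 0.0142] [0.5312 0.2993 0.0216]
side 0.022 23 [0.4646 0.2384 0.0224] [0.5256 0.2621 0.03  ]
side 0.03 25 [0.4829 0.2388 0.0301] [0.5255 0.2547 0.0379]
side 0.038 20 [0.483  0.2366 0.0386] [0.5252 0.2619 0.0455]
side 0.046 19 [0.4816 0.2315 0.0466] [0.5255 0.2674 0.0528]
side 0.054 24 [0.4819 0.2249 0.0547] [0.5276 0.2688 0.062 ]
t 19.05 p [0.5125 0.2642 0.046 ] q [ 0.601  0.369  2.13  -1.111  0.447  0.197] w 0.049 F [-0.4  0.6  2. ]
R cols x,y,z: [ 0.538 -0.101 -0.837] [0.186 0.983 0.001] [ 0.822 -0.156  0.548] tilt 33.21
```

>>> play_rows([
  [[0.6,0.0005,0,-0.0003,0],[0.5,0.0005,0,-0.0003,0],[0.42,0.0005,0,-0.0003,0],[0.37,0.0005,0,-0.0003,0],[0.33,0.0005,0,-0.0003,0],[0.33,0.0005,0,-0.0003,0],[0.33,0.0005,0,-0.0003,0]],
])

```text
clock: 19.75
position: [0.5123, 0.2641, 0.0451]
ee_rot: [0.876, 0.045, 0.474, -0.082]
contact_force: [-0.1, 0.2, 0.4]
width: 0.0571
```

```bash
python3 - <<'E'
from h import *
rep()
for n in ("side","top"):
    im,d=manip.get_image(n); np.savez(f"{n}8.npz",im=im,d=d)
    c=im[150:250,220:320] if n=="side" else im[180:270,130:230]
    cv2.imwrite(f"pics/{n}8.png",cv2.resize(c[:,:,::-1],None,fx=5,fy=5,interpolation=cv2.INTER_CUBIC))
E
```

```text
t 19.75 p [0.5123 0.2641 0.0451] q [ 0.601  0.37   2.131 -1.114  0.446  0.201] w 0.0571 F [-0.1  0.2  0.4]
R cols x,y,z: [ 0.538 -0.101 -0.837] [0.186 0.983 0.001] [ 0.822 -0.156  0.547] tilt 33.18
```

View pics/side8.png

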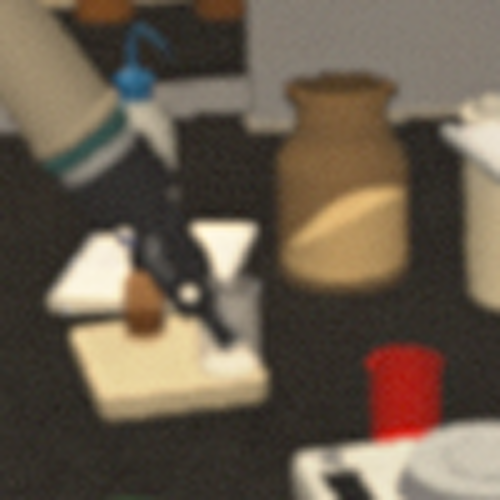

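View pics/top8.png

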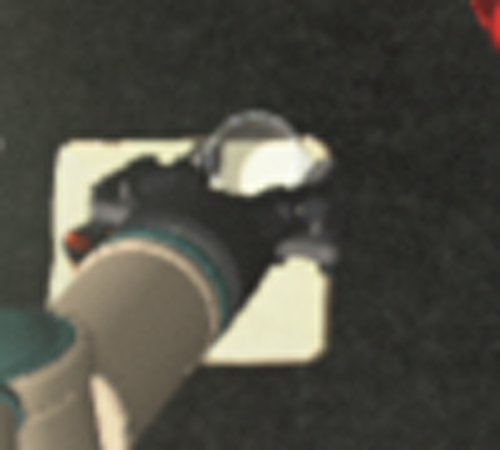

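>>> play_rows([
  [[0.33,-0.01,-0.001,0.003,0],[0.33,-0.022,-0.003,0.006,0],[0.33,-0.04,-0.004,0.01,0],[0.33,-0.065,-0.006,0.012,0],[0.33,-0.1,-0.01,0.012,0],[0.33,-0.14,-0.02,0.012,0],[0.33,-0.18,-0.03,0.012,0],[0.33,-0.2,-0.05,0.012,0],[0.33,-0.2,-0.08,0.012,0],[0.33,-0.2,-0.12,0.012,0],[0.33,-0.2,-0.16,0.012,0],[0.33,-0.2,-0.16,0.012,0]],
])

```text
clock: 21.05
position: [0.3823, 0.1203, 0.218]
ee_rot: [0.875, 0.046, 0.474, -0.086]
contact_force: [-0.5, 1.1, -0.0]
width: 0.057
```

```bash
python3 - <<'E'
from h import *
np.set_printoptions(precision=4,suppress=True)
rep()
for n in ("side","top"):
    im,d=manip.get_image(n); np.savez(f"{n}9.npz",im=im,d=d)
    c=im[150:250,220:320] if n=="side" else im[180:270,130:230]
    cv2.imwrite(f"pics/{n}9.png",cv2.resize(c[:,:,::-1],None,fx=5,fy=5,interpolation=cv2.INTER_CUBIC))
    X=Cam(n,n+"9.npz").cloud()
    k=X[(X[...,1]>.22)&(X[...,1]<.3)&(X[...,0]>.46)&(X[...,0]<.55)&(X[...,2]<.1)&(X[...,2]>.022)]
    for lo in np.arange(.022,.1,.012):
        j=k[(k[:,2]>lo)&(k[:,2]<lo+.012)]
        if len(j)>2: print(n,round(lo,3),len(j),j.min(0),j.max(0))
E
```

```text
t 21.05 p [0.3823 0.1203 0.218 ] q [ 0.419 -0.194  2.197 -0.502  0.714 -0.645] w 0.057 F [-0.5  1.1 -0. ]
R cols x,y,z: [ 0.535 -0.107 -0.838] [ 0.194  0.981 -0.001] [ 0.822 -0.162  0.546] tilt 33.09
side 0.022 31 [0.4828 0.2395 0.0232] [0.5245 0.2642 0.0335]
side 0.034 38 [0.4829 0.2387 0.0342] [0.5255 0.26   0.046 ]
side 0.046 36 [0.482  0.2384 0.0462] [0.526  0.2672 0.0576]
side 0.058 37 [0.4824 0.2377 0.0584] [0.5277 0.2701 0.07  ]
side 0.07 65 [0.4816 0.2377 0.0701] [0.5277 0.299  0.0817]
side 0.082 37 [0.4818 0.2378 0.082 ] [0.5288 0.2966 0.0894]
top 0.022 95 [0.464  0.2419 0.022 ] [0.5248 0.2981 0.0339]
top 0.034 41 [0.4781 0.2425 0.0342] [0.5249 0.2896 0.0457]
top 0.046 36 [0.479  0.2424 0.046 ] [0.5249 0.2894 0.058 ]
top 0.058 42 [0.4778 0.2418 0.0586] [0.5263 0.2891 0.0699]
top 0.07 45 [0.4786 0.2426 0.0703] [0.5255 0.2906 0.082 ]
top 0.082 55 [0.4784 0.2405 0.0821] [0.5273 0.2911 0.0915]
```

View pics/side9.png

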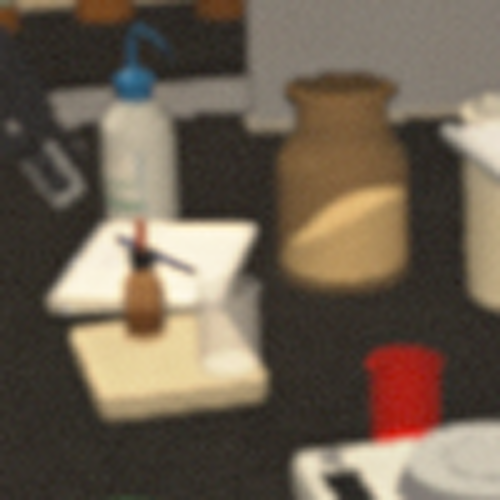

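View pics/top9.png

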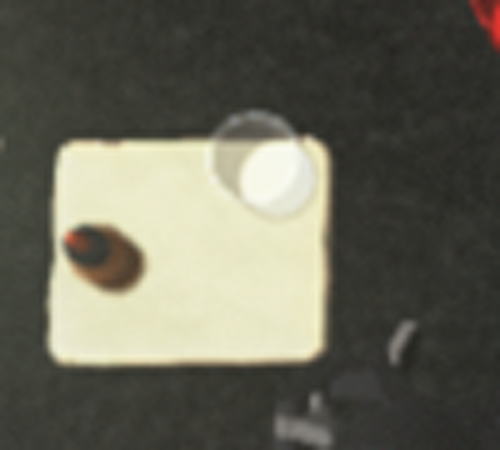

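```bash
python3 - <<'E'
from h import *
np.set_printoptions(precision=4,suppress=True)
T=Cam("top","top9.npz");H=T.hsv
m=box((H[...,1]<22)&(H[...,2]>200),165,195,205,235); m[:, :]=m
cs=cv2.findContours(m.astype(np.uint8),0,1)[0]; c=max(cs,key=cv2.contourArea); e=cv2.minEnclosingCircle(c); M=cv2.moments(c); cc=(M["m10"]/M["m00"],M["m01"]/M["m00"]); print(e,cc,T.ray([cc],.021))
X=T.cloud()
# slab pixels
m=box((H[...,2]>140)&(H[...,1]<110),132,195,205,260).astype(np.uint8)
for col in (145,150,160,165): 
    g=T.im[195:262,col].astype(float).sum(1); r=np.where(g>330)[0]; print(col,r[0]+195,r[-1]+195, T.ray([(col,r[0]+194.5),(col,r[-1]+195.5)],.018)[:,0])
for row in (205,225,240): 
    g=T.im[row,130:210].astype(float).sum(1); r=np.where(g>330)[0]; print(row,r[0]+130,r[-1]+130,T.ray([(r[0]+129.5,row),(r[-1]+130.5,row)],.018)[:,1])
k=X[(X[...,1]>.24)&(X[...,1]<.3)&(X[...,0]>.47)&(X[...,0]<.54)&(X[...,2]>.024)&(X[...,2]<.085)]
A=np.c_[2*k[:,:2],np.ones(len(k))]; s=np.linalg.lstsq(A,(k[:,:2]**2).sum(1),rcond=None)[0]; print("circle",s[:2],np.sqrt(s[2]+s[:2]@s[:2]))
E
```

```text
((184.92857360839844, 215.0238037109375), 7.138585090637207) (185.21820615796517, 215.15930388219545) [[0.5052 0.2655 0.021 ]]
145 208 252 [0.5285 0.3967]
150 208 252 [0.5286 0.3967]
160 208 252 [0.5286 0.3967]
165 208 252 [0.5286 0.3967]
205 185 186 [0.2696 0.2638]
225 140 195 [0.3975 0.235 ]
240 139 194 [0.3975 0.2362]
circle [0.5016 0.2656] 0.02279137989691691
```

```bash
python3 - <<'E'
from h import *
np.set_printoptions(precision=4,suppress=True)
for f in ("side0.npz","side9.npz","top4.npz","top9.npz"):
    X=Cam(f[:-5],f).cloud(); k=X[(X[...,0]>.42)&(X[...,0]<.49)&(X[...,1]>.325)&(X[...,1]<.38)&(X[...,2]>.05)&(X[...,2]<.125)]
    print(f,len(k),np.median(k,0),k.mean(0))
    j=k[k[:,2]>.105]; print("  tip",len(j),j.min(0),j.max(0))
s,p,R=tool(); g=np.array([.5123,.2641,.0465])
go(g-.1*R[:,0]); go(g)
E
```

```text
side0.npz 97 [0.4561 0.3474 0.0734] [0.4557 0.347  0.0771]
  tip 8 [0.4532 0.3498 0.1062] [0.4615 0.3561 0.1198]
side9.npz 96 [0.4555 0.3461 0.0739] [0.4555 0.3467 0.0777]
  tip 8 [0.4529 0.3501 0.1056] [0.4618 0.3586 0.1196]
top4.npz 149 [0.4493 0.3492 0.0733] [0.4496 0.3502 0.0797]
  tip 9 [0.4491 0.3499 0.1092] [0.4551 0.3544 0.1202]
top9.npz 148 [0.4494 0.3493 0.0755] [0.4497 0.3502 0.0798]
  tip 9 [0.449  0.35   0.1082] [0.4548 0.3552 0.1184]
tool shift [ 0.099   0.1609 -0.0124] world shift [ 0.0735  0.1499 -0.0892]
tool shift [ 0.199   0.1609 -0.0124] world shift [ 0.1274  0.1398 -0.1728]
```

>>> play_rows([
  [[0.33,0.02,0.04,-0.003,0],[0.33,0.045,0.085,-0.006,0],[0.33,0.075,0.13,-0.01,0],[0.33,0.095,0.158,-0.012,0],[0.33,0.099,0.161,-0.012,0],[0.33,0.099,0.161,-0.012,0],[0.33,0.099,0.161,-0.012,0]],
])

```text
clock: 21.85
position: [0.4581, 0.2746, 0.1301]
ee_rot: [0.876, 0.045, 0.473, -0.083]
contact_force: [-0.2, 0.1, -0.2]
width: 0.0573
```

```bash
python3 - <<'E'
from h import *
rep(); go([.5123,.2641,.0465])
E
```

```text
t 21.85 p [0.4581 0.2746 0.1301] q [ 0.701  0.193  2.086 -0.803  0.632 -0.073] w 0.0573 F [-0.2  0.1 -0.2]
R cols x,y,z: [ 0.538 -0.102 -0.837] [0.188 0.982 0.001] [ 0.822 -0.158  0.548] tilt 33.22
tool shift [ 0.1002 -0.0002  0.0004] world shift [ 0.0542 -0.0105 -0.0836]
```

>>> play_rows([
  [[0.33,0.02,0,0,0],[0.33,0.045,0,0,0],[0.33,0.07,0,0,0],[0.33,0.088,0,0,0],[0.33,0.097,0,0,0],[0.33,0.1,0,0,0],[0.33,0.1,0,0,0],[0.4,0.1,0,0,0],[0.5,0.1,0,0,0],[0.6,0.1,0,0,0],[0.6,0.1,0,0,0]],
])

```text
clock: 22.95
position: [0.5124, 0.2647, 0.0477]
ee_rot: [0.876, 0.046, 0.472, -0.082]
contact_force: [-1.5, 0.6, 7.1]
width: 0.0491
```

>>> play_rows([
  [[0.6,-0.002,0,0.001,0],[0.6,-0.004,0,0.002,0],[0.6,-0.004,0,0.002,0],[0.6,-0.006,-0.001,-0.001,0],[0.6,-0.007,-0.002,-0.004,0],[0.6,-0.007,-0.002,-0.004,0],[0.6,-0.005,-0.002,-0.005,0],[0.6,-0.003,-0.002,-0.006,0],[0.6,-0.003,-0.002,-0.006,0],[0.6,-0.003,-0.002,-0.006,0]],
])

```text
clock: 23.95
position: [0.5063, 0.2642, 0.0476]
ee_rot: [0.877, 0.046, 0.472, -0.082]
contact_force: [-0.4, 0.0, 3.8]
width: 0.0493
```

```bash
python3 - <<'E'
from h import *
rep()
E
```

```text
t 23.95 p [0.5063 0.2642 0.0476] q [ 0.611  0.362  2.14  -1.123  0.452  0.22 ] w 0.0493 F [-0.4  0.   3.8]
R cols x,y,z: [ 0.541 -0.101 -0.835] [0.187 0.982 0.002] [ 0.82  -0.157  0.551] tilt 33.42
```

>>> play_rows([
  [[0.5,0,0,0,0],[0.42,0,0,0,0],[0.37,0,0,0,0],[0.34,0,0,0,0],[0.34,0,0,0,0],[0.34,0,0,0,0]],
])

```text
clock: 24.55
position: [0.5061, 0.2642, 0.0474]
ee_rot: [0.877, 0.046, 0.472, -0.082]
contact_force: [-0.7, -0.2, 0.2]
width: 0.0563
```

>>> play_rows([
  [[0.33,-0.01,0,0.003,0],[0.33,-0.022,-0.001,0.006,0],[0.33,-0.04,-0.002,0.01,0],[0.33,-0.065,-0.003,0.012,0],[0.33,-0.1,-0.01,0.012,0],[0.33,-0.14,-0.02,0.012,0],[0.33,-0.18,-0.04,0.012,0],[0.33,-0.2,-0.08,0.012,0],[0.33,-0.2,-0.12,0.012,0],[0.33,-0.2,-0.16,0.012,0],[0.33,-0.2,-0.2,0.012,0],[0.33,-0.2,-0.2,0.012,0]],
])

```text
clock: 25.75
position: [0.3681, 0.0803, 0.2197]
ee_rot: [0.876, 0.048, 0.472, -0.088]
contact_force: [-0.1, 0.8, -0.0]
width: 0.0575
```

```bash
python3 - <<'E'
from h import *
np.set_printoptions(precision=4,suppress=True)
rep()
for n in ("side","top"):
    im,d=manip.get_image(n); np.savez(f"{n}10.npz",im=im,d=d)
    c=im[150:250,220:320] if n=="side" else im[180:270,130:230]
    cv2.imwrite(f"pics/{n}10.png",cv2.resize(c[:,:,::-1],None,fx=5,fy=5,interpolation=cv2.INTER_CUBIC))
    X=Cam(n,n+"10.npz").cloud()
    k=X[(X[...,1]>.22)&(X[...,1]<.3)&(X[...,0]>.46)&(X[...,0]<.55)&(X[...,2]<.1)&(X[...,2]>.022)]
    for lo in np.arange(.022,.1,.012):
        j=k[(k[:,2]>lo)&(k[:,2]<lo+.012)]
        if len(j)>2: print(n,round(lo,3),len(j),j.min(0),j.max(0))
T=Cam("top","top10.npz");H=T.hsv
m=box((H[...,1]<22)&(H[...,2]>200),165,195,205,235)
c=max(cv2.findContours(m.astype(np.uint8),0,1)[0],key=cv2.contourArea); M=cv2.moments(c); print(T.ray([(M["m10"]/M["m00"],M["m01"]/M["m00"])],.021))
E
```

```text
t 25.75 p [0.3681 0.0803 0.2197] q [ 0.272 -0.268  2.239 -0.407  0.681 -0.845] w 0.0575 F [-0.1  0.8 -0. ]
R cols x,y,z: [ 0.539 -0.109 -0.835] [0.198 0.98  0.001] [ 0.819 -0.166  0.55 ] tilt 33.35
side 0.022 36 [0.477  0.2363 0.0221] [0.5215 0.2669 0.0338]
side 0.034 40 [0.4771 0.2388 0.034 ] [0.5227 0.2642 0.0459]
side 0.046 38 [0.4776 0.235  0.0462] [0.5238 0.2648 0.0576]
side 0.058 38 [0.4775 0.238  0.0585] [0.5192 0.2938 0.0698]
side 0.07 58 [0.4772 0.2377 0.0706] [0.5201 0.2931 0.082 ]
side 0.082 39 [0.4757 0.2384 0.082 ] [0.524  0.2913 0.0881]
top 0.022 94 [0.4636 0.2411 0.022 ] [0.5193 0.2997 0.0335]
top 0.034 36 [0.4726 0.2416 0.0344] [0.5193 0.2881 0.0459]
top 0.046 40 [0.4717 0.2415 0.0463] [0.5193 0.2885 0.057 ]
top 0.058 43 [0.4722 0.2413 0.0584] [0.5192 0.2889 0.0695]
top 0.07 40 [0.4727 0.2416 0.0707] [0.5198 0.2892 0.082 ]
top 0.082 52 [0.4724 0.2403 0.0821] [0.5213 0.2907 0.0911]
[[0.4997 0.2649 0.021 ]]
```

View pics/side10.png

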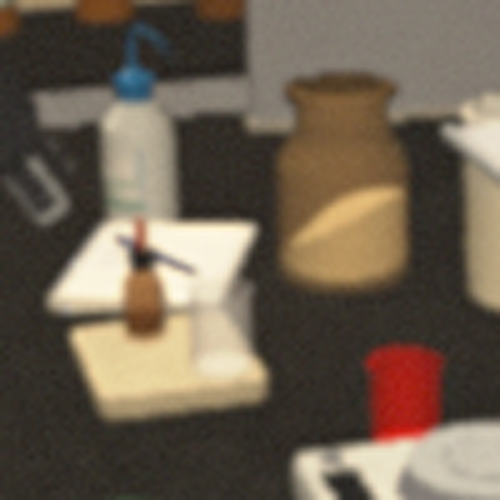

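View pics/top10.png

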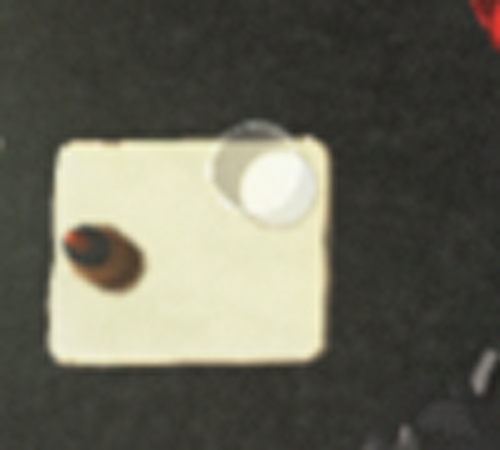

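```bash
python3 - <<'E'
from plan import *
from h import go
R2=R@np.diag([1,-1,-1]); q2=q.copy(); q2[5]+=np.pi; print(q2)
b=np.array([.447,-.2835,.059])+.019*R[:,0]; pre=b-.12*R[:,0]
print("b",b,"pre",pre)
qq=path([pre,b,b+[0,0,.06],[.48,-.06,.17],[.55,-.034,.13],[.62,-.036,.12],[.6205,-.036,.083]],q=q2,R=R2)
go(pre)
E
```

```text
[ 0.2812561  -0.26393914  2.23518646 -0.40802698  0.67902276  2.30141736]
b [ 0.45729293 -0.28545473  0.04314962] pre [ 0.39228494 -0.27310908  0.14325729]
[ 0.392 -0.273  0.143] q [-1.109  0.026  2.25   0.809  0.652  0.05 ] err mm+deg 0.00
[ 0.457 -0.285  0.043] q [-0.957  0.299  2.297  1.332  0.406 -0.413] err mm+deg 0.00
[ 0.457 -0.285  0.103] q [-0.957  0.176  2.218  0.945  0.493  0.014] err mm+deg 0.00
[ 0.48 -0.06  0.17] q [-0.327 -0.056  2.239  0.205  0.386  1.27 ] err mm+deg 0.00
[ 0.55  -0.034  0.13 ] q [-1.880e-01  1.190e-01  2.190e+00  2.000e-03  2.480e-01  1.575e+00] err mm+deg 0.00
[ 0.62  -0.036  0.12 ] q [-0.162  0.23   2.072 -0.057  0.257  1.654] err mm+deg 0.00
[ 0.62  -0.036  0.083] q [-0.161  0.29   2.118 -0.097  0.15   1.695] err mm+deg 0.00
tool shift [ 0.1134 -0.3472  0.0331] world shift [ 0.022  -0.3578 -0.0776]
```

>>> play_rows([
  [[0.4,0,-0.015,0,8],[0.45,0,-0.03,0,16],[0.47,0,-0.045,0,24],[0.47,0,-0.06,0,32],[0.47,0,-0.08,0,40],[0.47,0,-0.1,0,48],[0.47,0,-0.12,0,56],[0.47,0,-0.14,0,64],[0.47,0,-0.16,0,72],[0.47,0,-0.18,0,80],[0.47,0,-0.2,0,88],[0.47,0,-0.22,0,96]],
])

```text
clock: 27.05
position: [0.3287, -0.1313, 0.2203]
ee_rot: [0.55, 0.684, 0.253, -0.406]
contact_force: [1.4, 0.0, -0.5]
width: 0.0453
```

```bash
python3 - <<'E'
from h import *
rep(); s,p,R=tool(); print("turn needed", [np.degrees(np.arctan2(-R[2,1],R[2,2]))+k for k in(0,180)])
b=np.array([.447,-.2835,.059])+.019*R[:,0]; go(b-.12*R[:,0])
E
```

```text
t 27.05 p [ 0.3287 -0.1313  0.2203] q [-1.068 -0.374  2.288  0.568  0.915 -1.048] w 0.0453 F [ 1.4  0.  -0.5]
R cols x,y,z: [ 0.542 -0.101 -0.834] [ 0.793 -0.267  0.547] [-0.278 -0.959 -0.064] tilt 33.44
turn needed [np.float64(-96.71717218992866), np.float64(83.28282781007134)]
tool shift [0.113  0.0462 0.1234] world shift [ 0.0636 -0.142  -0.077 ]
```

>>> play_rows([
  [[0.47,0,0.005,0.012,8],[0.47,0,0.01,0.024,16],[0.47,0.01,0.014,0.037,24],[0.47,0.02,0.019,0.05,32],[0.47,0.035,0.023,0.062,40],[0.47,0.05,0.028,0.074,48],[0.47,0.065,0.033,0.087,56],[0.47,0.08,0.038,0.1,64],[0.47,0.095,0.042,0.112,72],[0.47,0.106,0.045,0.12,80],[0.47,0.113,0.046,0.123,83.3],[0.47,0.113,0.046,0.123,83.3]],
])

```text
clock: 28.25
position: [0.3941, -0.272, 0.142]
ee_rot: [-0.044, 0.877, -0.078, -0.473]
contact_force: [-0.7, -0.4, 0.7]
width: 0.0452
```

```bash
python3 - <<'E'
from h import *
rep(); s,p,R=tool()
b=np.array([.447,-.2835,.059])+.019*R[:,0]; go(b)
for n in ("side","top"):
    im,d=manip.get_image(n); np.savez(f"{n}11.npz",im=im,d=d)
    c=im[220:340,220:350] if n=="side" else im[190:270,310:430]
    cv2.imwrite(f"pics/{n}11.png",cv2.resize(c[:,:,::-1],None,fx=5,fy=5,interpolation=cv2.INTER_CUBIC))
E
```

```text
t 28.25 p [ 0.3941 -0.272   0.142 ] q [-1.104  0.031  2.248  0.808  0.654  0.042] w 0.0452 F [-0.7 -0.4  0.7]
R cols x,y,z: [ 0.541 -0.096 -0.836] [-0.179 -0.984 -0.002] [-0.822  0.15  -0.549] tilt 33.33
tool shift [0.1181 0.002  0.0004] world shift [ 0.0632 -0.0133 -0.0989]
```

View pics/side11.png

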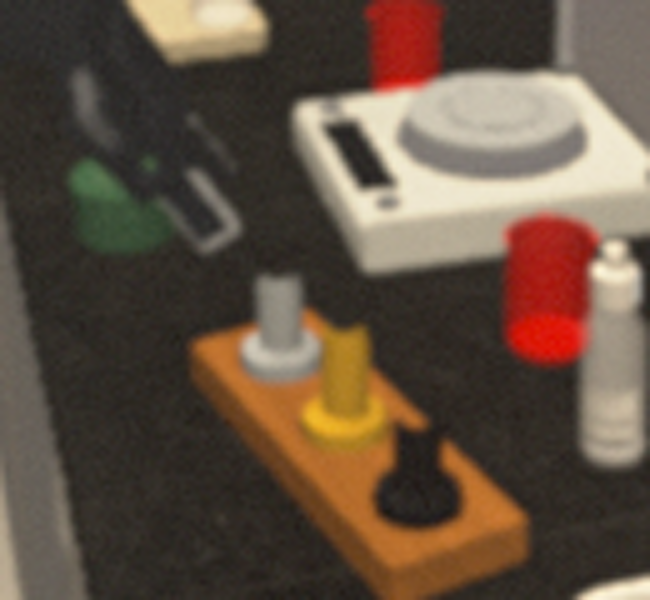

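View pics/top11.png

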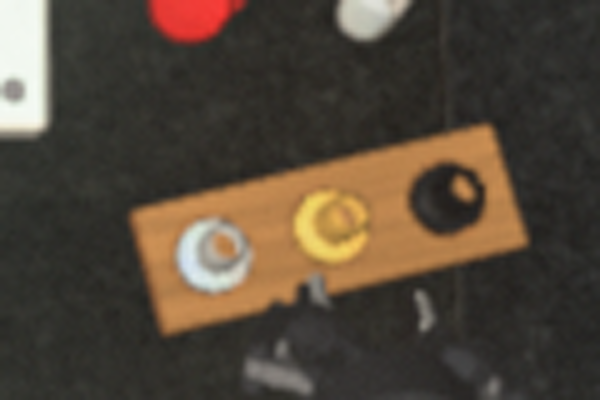

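```bash
python3 - <<'E'
from h import *
np.set_printoptions(precision=4,suppress=True)
s,p,R=tool(); T=Cam("top","top11.npz");S=Cam("side","side11.npz")
for o in (-.0226,0,.0226): print("tip",T.proj(p+R[:,1]*o)-[310,190],T.proj(p+R[:,1]*o)*5-[1550,950],S.proj(p+R[:,1]*o)*5-[1100,1100])
for P in ([.447,-.2835,.08],[.447,-.2835,.029]): print("brass top/flange px in crop",T.proj(P)*5-[1550,950],S.proj(P)*5-[1100,1100])
H=T.hsv; m=box((H[...,0]>18)&(H[...,0]<35)&(H[...,1]>100)&(H[...,2]>90),360,220,390,250)
c=max(cv2.findContours(m.astype(np.uint8),0,1)[0],key=cv2.contourArea); print(cv2.fitEllipse(c),cv2.boundingRect(c))
E
```

```text
tip [[62.619  56.9764]] [[313.0948 284.882 ]] [[218.829  190.7577]]
tip [[71.3019 58.5397]] [[356.5097 292.6985]] [[219.9905 212.742 ]]
tip [[79.9978 60.1053]] [[399.9891 300.5265]] [[221.2076 235.7774]]
brass top/flange px in crop [[347.7542 209.3162]] [[337.1803 323.2656]]
brass top/flange px in crop [[328.0012 223.4261]] [[338.8852 412.2895]]
((375.1936950683594, 235.35543823242188), (12.493977546691895, 13.5956449508667), 132.8140411376953) (369, 228, 14, 15)
```

>>> play_rows([
  [[0.47,0.005,0.002,0,0],[0.47,0.03,0.002,0,0],[0.47,0.06,0.002,0,0],[0.47,0.085,0.002,0,0],[0.47,0.105,0.002,0,0],[0.47,0.115,0.002,0,0],[0.47,0.118,0.002,0,0],[0.47,0.118,0.002,0,0]],
], grip_force=60)

```text
clock: 29.15
position: [0.4572, -0.2849, 0.044]
ee_rot: [-0.043, 0.877, -0.078, -0.472]
contact_force: [0.5, -0.0, 0.2]
width: 0.0451
```

```bash
python3 - <<'E'
from h import *
rep(); s,p,R=tool()
b=np.array([.447,-.2835,.059])+.019*R[:,0]; go(b)
for n in ("side","top"):
    im,d=manip.get_image(n); np.savez(f"{n}12.npz",im=im,d=d)
    c=im[220:340,220:350] if n=="side" else im[190:270,310:430]
    cv2.imwrite(f"pics/{n}12.png",cv2.resize(c[:,:,::-1],None,fx=5,fy=5,interpolation=cv2.INTER_CUBIC))
E
```

```text
t 29.15 p [ 0.4572 -0.2849  0.044 ] q [-0.959  0.297  2.293  1.307  0.413 -0.404] w 0.0451 F [ 0.5 -0.   0.2]
R cols x,y,z: [ 0.541 -0.097 -0.835] [-0.178 -0.984 -0.001] [-0.822  0.149 -0.55 ] tilt 33.36
tool shift [0.0009 0.0004 0.0003] world shift [ 0.0001 -0.0004 -0.0009]
```

View pics/side12.png

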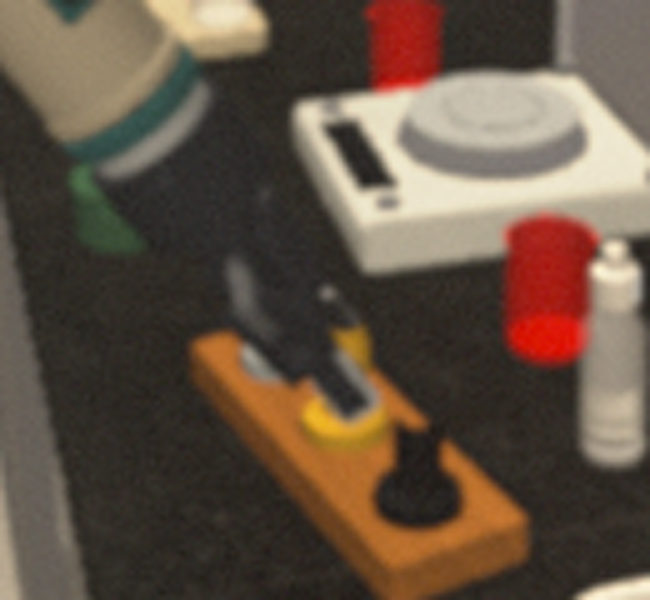

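View pics/top12.png

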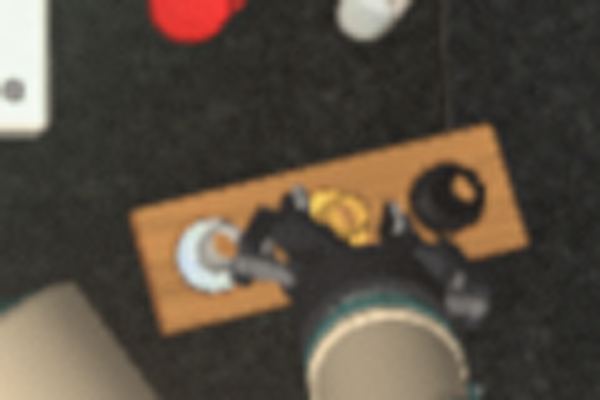

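>>> play_rows([
  [[0.6,0,0,0,0],[0.7,0,0,0,0],[0.8,0,0,0,0],[0.85,0,0,0,0],[0.85,0,0,0,0],[0.85,0,0,0,0]],
], grip_force=60)

```text
clock: 29.85
position: [0.4569, -0.2853, 0.0456]
ee_rot: [-0.042, 0.877, -0.079, -0.472]
contact_force: [-4.1, 1.4, 6.6]
width: 0.0225
```

```bash
python3 - <<'E'
from h import *
rep(); s,p,R=tool(); go(p+[0,0,.08])
E
```

```text
t 29.85 p [ 0.4569 -0.2853  0.0456] q [-0.96   0.294  2.293  1.306  0.414 -0.403] w 0.0225 F [-4.1  1.4  6.6]
R cols x,y,z: [ 0.543 -0.099 -0.834] [-0.178 -0.984  0.001] [-0.821  0.148 -0.552] tilt 33.49
tool shift [-0.0667  0.0001 -0.0441] world shift [0.   0.   0.08]
```

>>> play_rows([
  [[0.85,-0.004,0,-0.003,0],[0.85,-0.01,0,-0.007,0],[0.85,-0.02,0,-0.013,0],[0.85,-0.033,0,-0.022,0],[0.85,-0.047,0,-0.031,0],[0.85,-0.06,0,-0.04,0],[0.85,-0.067,0,-0.044,0],[0.85,-0.067,0,-0.044,0],[0.85,-0.067,0,-0.044,0]],
])

```text
clock: 30.75
position: [0.456, -0.2846, 0.1252]
ee_rot: [-0.042, 0.877, -0.079, -0.472]
contact_force: [-0.5, 0.5, -3.7]
width: 0.0222
```

```bash
python3 - <<'E'
from h import *
rep(); s,p,R=tool()
for n in ("side","top"):
    im,d=manip.get_image(n); np.savez(f"{n}13.npz",im=im,d=d)
    c=im[210:330,220:350] if n=="side" else im[190:270,310:430]
    cv2.imwrite(f"pics/{n}13.png",cv2.resize(c[:,:,::-1],None,fx=5,fy=5,interpolation=cv2.INTER_CUBIC))
for t in([.48,-.06,.17],[.55,-.034,.14]): go(t)
E
```

```text
t 30.75 p [ 0.456  -0.2846  0.1252] q [-0.961  0.136  2.186  0.846  0.545  0.111] w 0.0222 F [-0.5  0.5 -3.7]
R cols x,y,z: [ 0.542 -0.098 -0.835] [-0.178 -0.984  0.   ] [-0.821  0.148 -0.551] tilt 33.43
tool shift [-0.0467 -0.2252 -0.0112] world shift [0.0239 0.2245 0.0453]
tool shift [ 0.0137 -0.2632 -0.0483] world shift [0.0939 0.2505 0.0153]
```

View pics/side13.png

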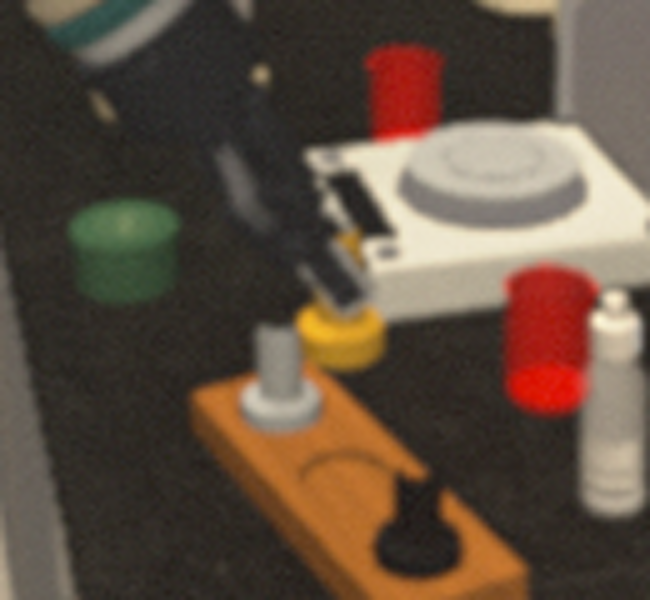

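View pics/top13.png

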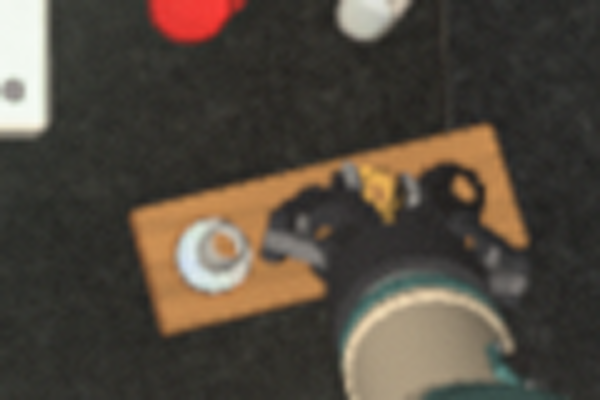

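>>> play_rows([
  [[0.85,-0.005,-0.02,-0.001,0],[0.85,-0.014,-0.055,-0.003,0],[0.85,-0.022,-0.09,-0.005,0],[0.85,-0.029,-0.125,-0.006,0],[0.85,-0.036,-0.16,-0.008,0],[0.85,-0.042,-0.193,-0.01,0],[0.85,-0.045,-0.22,-0.013,0],[0.85,-0.032,-0.238,-0.02,0],[0.85,-0.012,-0.25,-0.032,0],[0.85,0.005,-0.259,-0.042,0],[0.85,0.014,-0.263,-0.048,0],[0.85,0.014,-0.263,-0.048,0]],
])

```text
clock: 32.05
position: [0.5499, -0.0333, 0.1375]
ee_rot: [-0.043, 0.876, -0.078, -0.474]
contact_force: [-0.7, -0.3, -3.4]
width: 0.022
```

```bash
python3 - <<'E'
from h import *
np.set_printoptions(precision=4,suppress=True)
rep(); s,p,R=tool()
for n in ("side","top"):
    im,d=manip.get_image(n); np.savez(f"{n}14.npz",im=im,d=d)
    c=im[180:280,270:380] if n=="side" else im[140:240,240:350]
    cv2.imwrite(f"pics/{n}14.png",cv2.resize(c[:,:,::-1],None,fx=5,fy=5,interpolation=cv2.INTER_CUBIC))
    C=Cam(n,n+"14.npz");X=C.cloud();H=C.hsv
    m=(H[...,0]>18)&(H[...,0]<35)&(H[...,1]>110)&(H[...,2]>80)&(abs(X[...,1]+.034)<.06)&(X[...,0]>.48)&(X[...,0]<.63)&(X[...,2]>.08)&(X[...,2]<.2); k=X[m]; print(n,len(k))
    for lo in np.arange(.09,.19,.01):
        j=k[(k[:,2]>lo)&(k[:,2]<lo+.01)]
        if len(j)>2: print(n,round(lo,3),len(j),j.min(0),j.max(0))
d=np.array([.6105,-.034])-(np.array([-.0099,.0018])); print("tcp tgt",d)
go([d[0],d[1],.105]); go([d[0],d[1],.0926])
E
```

```text
t 32.05 p [ 0.5499 -0.0333  0.1375] q [-0.193  0.106  2.174  0.032  0.283  1.528] w 0.022 F [-0.7 -0.3 -3.4]
R cols x,y,z: [ 0.538 -0.096 -0.837] [-0.177 -0.984 -0.001] [-0.824  0.149 -0.547] tilt 33.15
side 93
side 0.11 34 [ 0.5226 -0.0532  0.1103] [ 0.5542 -0.0317  0.1199]
side 0.12 44 [ 0.5228 -0.0511  0.1202] [ 0.5559 -0.0248  0.129 ]
side 0.13 4 [ 0.5317 -0.0459  0.1312] [ 0.5354 -0.0364  0.1357]
side 0.16 5 [ 0.5464 -0.0417  0.1645] [ 0.551  -0.0364  0.1692]
side 0.17 3 [ 0.5394 -0.0439  0.1716] [ 0.5462 -0.0408  0.1732]
top 11
top 0.12 9 [ 0.5506 -0.0397  0.1207] [ 0.5577 -0.0262  0.1269]
tcp tgt [ 0.6204 -0.0358]
tool shift [ 0.0665 -0.0108 -0.0414] world shift [ 0.0718 -0.002  -0.0331]
tool shift [ 0.0769 -0.0108 -0.0346] world shift [ 0.0718 -0.002  -0.0455]
```

View pics/side14.png

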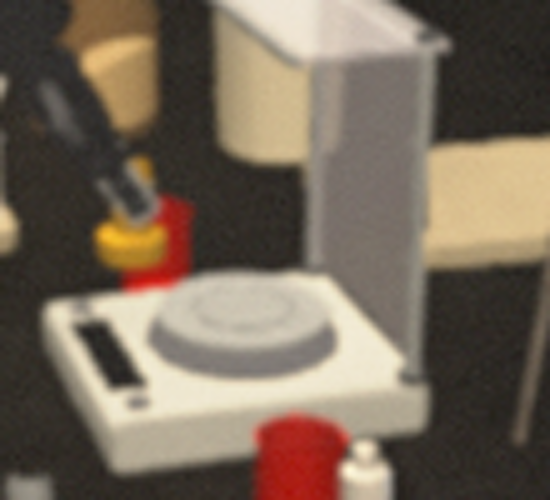

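View pics/top14.png

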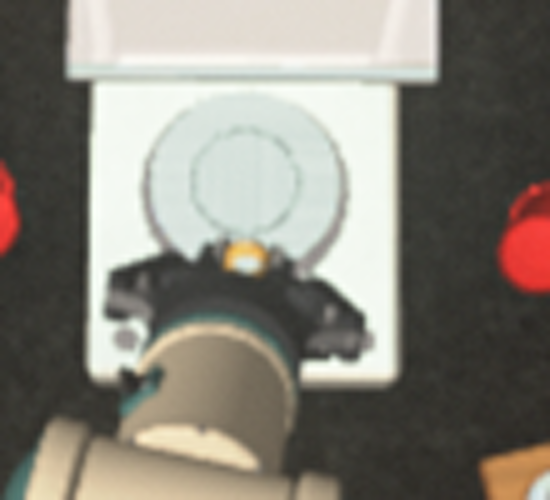

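```bash
python3 - <<'E'
from h import *
np.set_printoptions(precision=2,suppress=True)
S=Cam("side","side14.npz");T=Cam("top","top14.npz")
for z in(.108,.121,.165,.172): print(z,S.proj([.540,-.0315,z])*5-[1350,900]+2,T.proj([.540,-.0315,z])*5-[1200,700]+2)
S0=Cam("side","side11.npz")
for z in(.029,.08): print(S.proj([.447,-.2835,z])*5-[1100,1100]+2)
cv2.imwrite("pics/s14z.png",cv2.resize(S.im[205:240,280:320][:,:,::-1],None,fx=14,fy=14,interpolation=cv2.INTER_CUBIC))
for z in(.108,.121,.172): print(z,S.proj([.540,-.0315,z])*14-[280*14,205*14]+7)
E
```

```text
0.108 [[128.2 254.3]] [[241.27 284.35]]
0.121 [[128.  234.8]] [[241.67 278.63]]
0.165 [[127.31 167.65]] [[243.08 258.32]]
0.172 [[127.2 156.8]] [[243.31 254.95]]
[[340.89 414.29]]
[[339.18 325.27]]
0.108 [[220.37 363.43]]
0.121 [[219.81 308.83]]
0.172 [[217.55  90.45]]
```

View pics/s14z.png

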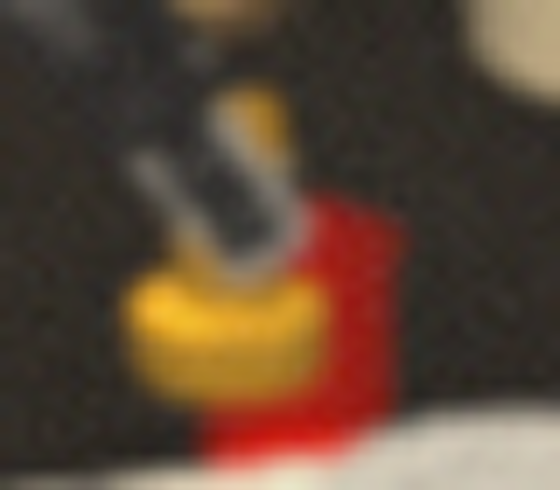

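>>> play_rows([
  [[0.85,0.008,-0.002,-0.005,0],[0.85,0.022,-0.004,-0.014,0],[0.85,0.038,-0.006,-0.024,0],[0.85,0.052,-0.008,-0.033,0],[0.85,0.062,-0.01,-0.039,0],[0.85,0.066,-0.011,-0.041,0],[0.85,0.066,-0.011,-0.041,0],[0.85,0.066,-0.011,-0.041,0]],
])

```text
clock: 32.95
position: [0.619, -0.0354, 0.105]
ee_rot: [-0.043, 0.876, -0.078, -0.474]
contact_force: [-0.1, 1.2, -3.6]
width: 0.0227
```

```bash
python3 - <<'E'
from h import *
np.set_printoptions(precision=4,suppress=True)
rep(); s,p,R=tool()
for n in ("side","top"):
    im,d=manip.get_image(n); np.savez(f"{n}15.npz",im=im,d=d)
    c=im[185:255,280:360] if n=="side" else im[145:215,250:330]
    cv2.imwrite(f"pics/{n}15.png",cv2.resize(c[:,:,::-1],None,fx=7,fy=7,interpolation=cv2.INTER_CUBIC))
S=Cam("side","side15.npz"); T=Cam("top","top15.npz")
print("pan c side",S.proj([.6105,-.034,.062])*7-[280*7,185*7]+3, "foot pred",S.proj([p[0]-.0099,p[1]+.0018,p[2]-.0296])*7-[280*7,185*7]+3)
print("pan c top",T.proj([.6105,-.034,.062])*7-[250*7,145*7]+3, "top pred",T.proj([p[0]-.0099,p[1]+.0018,p[2]+.0344])*7-[250*7,145*7]+3)
E
```

```text
t 32.95 p [ 0.619  -0.0354  0.105 ] q [-0.165  0.252  2.088 -0.031  0.224  1.613] w 0.0227 F [-0.1  1.2 -3.6]
R cols x,y,z: [ 0.538 -0.097 -0.838] [-0.178 -0.984 -0.001] [-0.824  0.15  -0.546] tilt 33.1
pan c side [[262.8451 399.0027]] foot pred [[259.893  371.8201]]
pan c top [[271.7613 222.4272]] top pred [[274.2958 169.0288]]
```

View pics/side15.png

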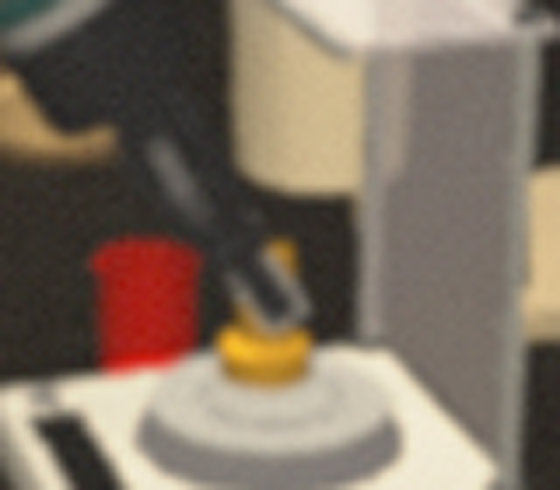

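View pics/top15.png

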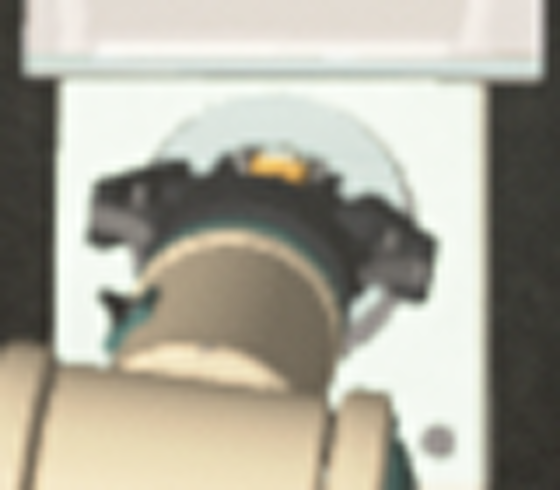

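```bash
python3 - <<'E'
from h import *
go([.6215,-.0363,.0945]);go([.6215,-.0363,.0885]);
E
```

```text
tool shift [0.0105 0.0005 0.0039] world shift [ 0.0024 -0.0009 -0.0109]
tool shift [0.0155 0.0005 0.0071] world shift [ 0.0024 -0.0009 -0.0169]
```

>>> play_rows([
  [[0.85,0.002,0,0,0],[0.85,0.005,0,0.001,0],[0.85,0.008,0,0.003,0],[0.85,0.0095,0,0.0034,0],[0.85,0.0105,0,0.004,0],[0.85,0.0115,0,0.0046,0],[0.85,0.0125,0,0.0052,0],[0.85,0.0125,0,0.0052,0],[0.85,0.0125,0,0.0052,0]],
])

```text
clock: 33.95
position: [0.6216, -0.0358, 0.092]
ee_rot: [-0.043, 0.876, -0.078, -0.474]
contact_force: [0.4, 0.1, -3.1]
width: 0.0224
```

```bash
python3 - <<'E'
from h import *
rep()
n="side"
im,d=manip.get_image(n); np.savez(f"{n}16.npz",im=im,d=d)
c=im[185:255,280:360]
cv2.imwrite(f"pics/{n}16.png",cv2.resize(c[:,:,::-1],None,fx=8,fy=8,interpolation=cv2.INTER_CUBIC))
go([.6215,-.0363,.0885]);rep()
E
```

```text
t 33.95 p [ 0.6216 -0.0358  0.092 ] q [-0.165  0.276  2.1   -0.037  0.187  1.619] w 0.0224 F [ 0.4  0.1 -3.1]
R cols x,y,z: [ 0.538 -0.097 -0.837] [-0.178 -0.984 -0.001] [-0.824  0.15  -0.547] tilt 33.15
tool shift [0.003  0.0005 0.002 ] world shift [-0.0001 -0.0005 -0.0037]
t 34.0 p [ 0.6216 -0.0358  0.0922] q [-0.165  0.276  2.1   -0.037  0.187  1.619] w 0.0226 F [-0.3 -0.4 -4.2]
R cols x,y,z: [ 0.538 -0.097 -0.837] [-0.178 -0.984 -0.001] [-0.824  0.15  -0.547] tilt 33.16
```

View pics/side16.png

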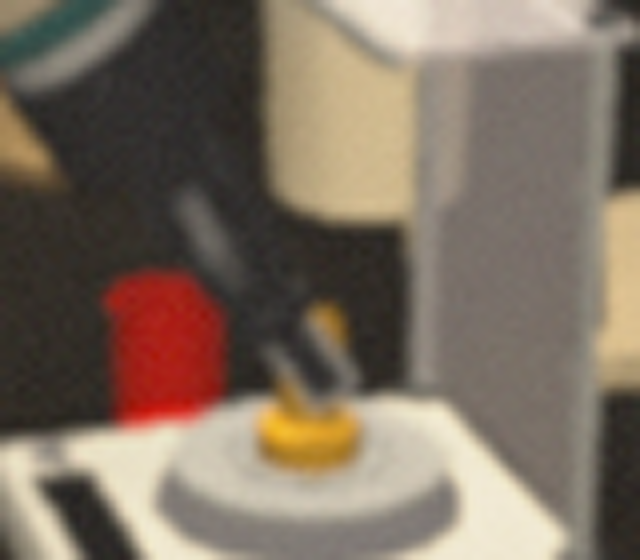

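>>> play_rows([
  [[0.85,0.0008,0,0.0005,0],[0.85,0.0017,0,0.0011,0],[0.85,0.0025,0,0.0016,0],[0.85,0.0033,0,0.0022,0],[0.85,0.0033,0,0.0022,0],[0.85,0.0033,0,0.0022,0]],
])

```text
clock: 34.6
position: [0.6218, -0.0359, 0.0884]
ee_rot: [-0.043, 0.876, -0.078, -0.474]
contact_force: [-0.5, 0.4, -1.9]
width: 0.0223
```

```bash
python3 - <<'E'
from h import *
rep()
E
```

```text
t 34.6 p [ 0.6218 -0.0359  0.0884] q [-0.165  0.282  2.105 -0.039  0.175  1.621] w 0.0223 F [-0.5  0.4 -1.9]
R cols x,y,z: [ 0.539 -0.097 -0.837] [-0.178 -0.984 -0.001] [-0.823  0.149 -0.547] tilt 33.19
```

>>> play_rows([
  [[0.85,0.0008,0,0.0005,0],[0.85,0.0016,0,0.001,0],[0.85,0.0023,0,0.0015,0],[0.85,0.0023,0,0.0015,0],[0.85,0.0023,0,0.0015,0]],
])

```text
clock: 35.1
position: [0.6219, -0.0358, 0.0857]
ee_rot: [-0.043, 0.876, -0.078, -0.474]
contact_force: [-1.3, -0.5, 0.2]
width: 0.0225
```

```bash
python3 - <<'E'
from h import *
rep()
n="side"
im,d=manip.get_image(n); np.savez(f"{n}17.npz",im=im,d=d)
c=im[185:255,280:360]
cv2.imwrite(f"pics/{n}17.png",cv2.resize(c[:,:,::-1],None,fx=8,fy=8,interpolation=cv2.INTER_CUBIC))
E
```

```text
t 35.1 p [ 0.6219 -0.0358  0.0857] q [-0.165  0.287  2.108 -0.041  0.167  1.623] w 0.0225 F [-1.3 -0.5  0.2]
R cols x,y,z: [ 0.539 -0.097 -0.837] [-0.178 -0.984 -0.001] [-0.823  0.149 -0.548] tilt 33.2
```

View pics/side17.png

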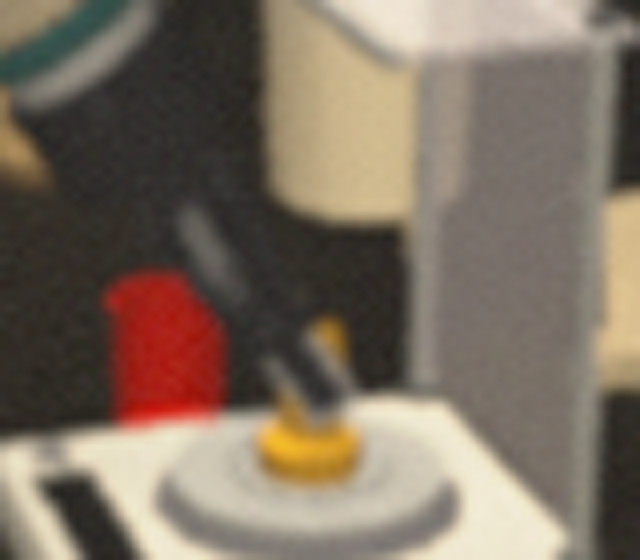

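>>> play_rows([
  [[0.74,0,0,0,0],[0.7,0,0,0,0],[0.65,0,0,0,0],[0.6,0,0,0,0],[0.55,0,0,0,0],[0.5,0,0,0,0],[0.47,0,0,0,0],[0.47,0,0,0,0]],
])

```text
clock: 35.95
position: [0.6219, -0.0359, 0.0858]
ee_rot: [-0.043, 0.876, -0.078, -0.474]
contact_force: [0.5, 0.4, 0.3]
width: 0.0452
```

```bash
python3 - <<'E'
from h import *
rep()
n="side"
im,d=manip.get_image(n); np.savez(f"{n}18.npz",im=im,d=d)
c=im[185:255,280:360]
cv2.imwrite(f"pics/{n}18.png",cv2.resize(c[:,:,::-1],None,fx=8,fy=8,interpolation=cv2.INTER_CUBIC))
E
```

```text
t 35.95 p [ 0.6219 -0.0359  0.0858] q [-0.165  0.287  2.108 -0.041  0.167  1.623] w 0.0452 F [0.5 0.4 0.3]
R cols x,y,z: [ 0.539 -0.097 -0.837] [-0.178 -0.984 -0.001] [-0.823  0.149 -0.548] tilt 33.21
```

View pics/side18.png

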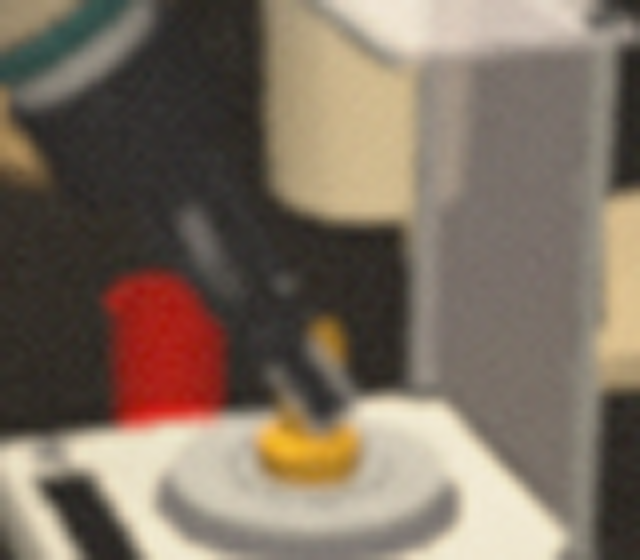

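The fingers are open to 45 mm and the weight stands on the sunken pan (flange at about (308,452) in the crop). I back out along the tool axis.

>>> play_rows([
  [[0.47,-0.005,0,0,0],[0.47,-0.015,0,0,0],[0.47,-0.03,0,0,0],[0.47,-0.055,0,0,0],[0.47,-0.085,0,0,0],[0.47,-0.12,0,0,0],[0.47,-0.155,0,0,0],[0.47,-0.19,0,0.01,0],[0.47,-0.21,0,0.04,0],[0.47,-0.22,0,0.08,0],[0.47,-0.22,0,0.11,0],[0.47,-0.22,0,0.11,0]],
])

```text
clock: 37.2
position: [0.4064, 0.0031, 0.2062]
ee_rot: [-0.043, 0.875, -0.078, -0.477]
contact_force: [0.3, 0.1, 0.6]
width: 0.0452
```

```bash
python3 - <<'E'
from h import *
np.set_printoptions(precision=4,suppress=True)
rep()
for n in ("side","top"):
    im,d=manip.get_image(n); np.savez(f"{n}19.npz",im=im,d=d)
    c=im[185:345,220:380] if n=="side" else im[120:280,130:420]
    f=3.7 if n=="side" else 2.7
    cv2.imwrite(f"pics/{n}19.png",cv2.resize(c[:,:,::-1],None,fx=f,fy=f,interpolation=cv2.INTER_CUBIC))
c=im[150:205,262:318]; cv2.imwrite("pics/ring19.png",cv2.resize(c[:,:,::-1],None,fx=10,fy=10,interpolation=cv2.INTER_CUBIC))
for n in("top","side"):
    C=Cam(n,n+"19.npz");X=C.cloud();H=C.hsv
    k=X[(abs(X[...,0]-.61)<.053)&(abs(X[...,1]+.034)<.053)&(X[...,2]>.05)&(X[...,2]<.064)]; print(n,"pan z",np.median(k[:,2]),len(k))
    m=(H[...,0]>15)&(H[...,0]<38)&(H[...,1]>80)&(abs(X[...,1]+.034)<.05)&(abs(X[...,0]-.61)<.05)&(X[...,2]>.05); k=X[m]
    for lo in np.arange(.055,.13,.01):
        j=k[(k[:,2]>lo)&(k[:,2]<lo+.01)]
        if len(j)>2: print(n,round(lo,3),len(j),j.min(0),j.max(0))
E
```

```text
t 37.2 p [0.4064 0.0031 0.2062] q [-0.151 -0.241  2.257 -0.027  0.553  1.617] w 0.0452 F [0.3 0.1 0.6]
R cols x,y,z: [ 0.533 -0.096 -0.84 ] [-0.177 -0.984 -0.001] [-0.827  0.15  -0.542] tilt 32.81
top pan z 0.05605773005218441 918
top 0.055 5 [ 0.6222 -0.0532  0.0557] [ 0.6338 -0.0301  0.0576]
top 0.065 88 [ 0.5904 -0.0527  0.0652] [ 0.6313 -0.0157  0.075 ]
top 0.075 10 [ 0.5986 -0.0439  0.0753] [ 0.6253 -0.0213  0.0832]
top 0.085 11 [ 0.5987 -0.0464  0.0858] [ 0.6095 -0.024   0.094 ]
top 0.095 9 [ 0.5979 -0.0434  0.0973] [ 0.6047 -0.0238  0.1048]
top 0.105 18 [ 0.5988 -0.0459  0.1064] [ 0.6161 -0.0238  0.1149]
top 0.115 13 [ 0.6014 -0.0429  0.1152] [ 0.6142 -0.0237  0.1225]
side pan z 0.057377695514340764 335
side 0.055 29 [ 0.5939 -0.057   0.0558] [0.6281 0.0148 0.0648]
side 0.065 58 [ 0.594  -0.0578  0.065 ] [ 0.6329 -0.025   0.0749]
side 0.075 24 [ 0.602  -0.0471  0.0756] [ 0.6246 -0.036   0.0849]
side 0.085 22 [ 0.6027 -0.0486  0.0862] [ 0.6229 -0.0334  0.0949]
side 0.095 22 [ 0.6023 -0.0492  0.0954] [ 0.623  -0.0351  0.1045]
side 0.105 25 [ 0.6025 -0.0486  0.1051] [ 0.624  -0.0326  0.115 ]
side 0.115 16 [ 0.6036 -0.047   0.1151] [ 0.6241 -0.0322  0.1204]
```

View pics/side19.png

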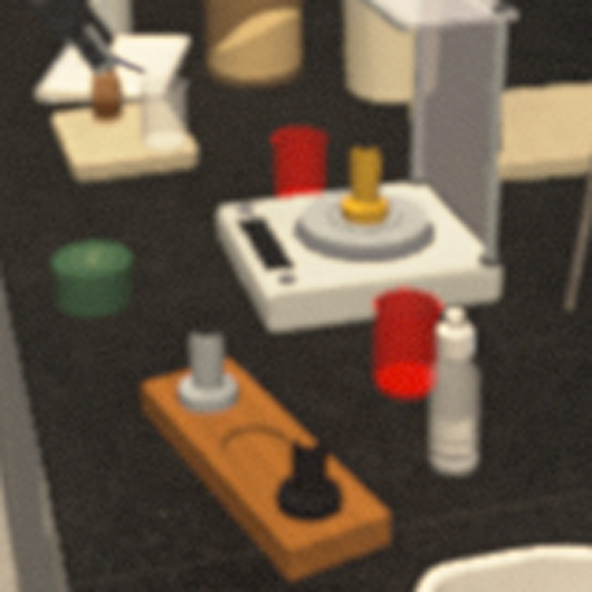

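View pics/top19.png

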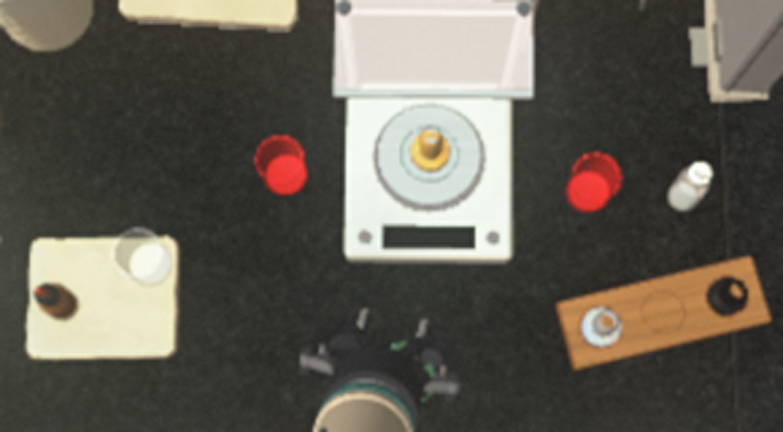

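View pics/ring19.png

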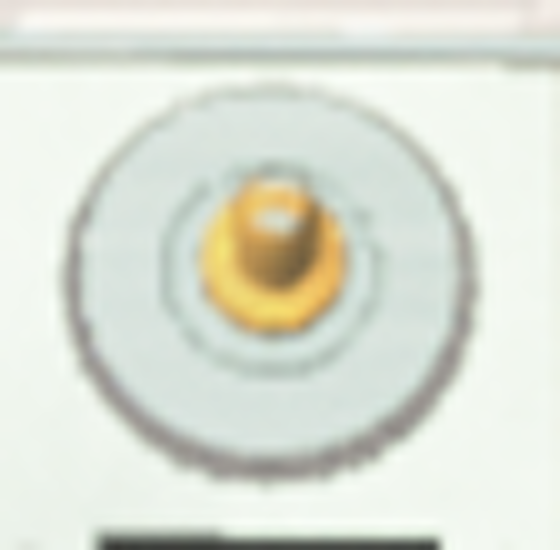

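```bash
python3 -c "
from h import *
print(manip.sign_off())"
```

```text
the job is handed in; nothing more can be done
None
```

I moved the beaker to the marble slab, set the brass weight on the balance pan, and handed the job in at about 37 s. All my last checks passed, but sign-off gave no verdict.

- **Tool tilt:** The moves only allow a turn about the tool's own axis. I got the tilt of about 33° by asking for out-of-reach poses high over the base until the joint limits tipped the tool forward.
- **Beaker:** I first set it down too near the slab's edge limit, with x in the slab's frame between 39 and 42.5 mm against a limit of 43 mm. I gripped it again and moved it. It now stands upright at about x = 33 mm, y = -51 mm in the slab's frame, with the whole base on the slab.
- **Brass weight:** I lowered it until the wrist force fell from about -3.7 N to about 0, then let go. It stands upright inside the ring, roughly 2 mm or less off centre in both views. The pan reads about 56 mm high from the top view and 57 mm from the side, so it is sunk about 5 to 6 mm.
- **Other objects:** In the last pictures the tin, spray bottle and the steel and black weights look unmoved. I measured the dropper's position only after the first set-down, where it was unchanged. After that I judged it by eye.
- **Robot:** The gripper was clear of everything at hand-in, with the force reading at noise level.
- **Disagreement:** The two cameras differ by about 2 to 3 mm in x on the balance, near the stated calibration. I centred the weight on the ring within each view for that reason.

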